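Beads ready for the kiln, hood held open

TASK

The painter wants the clay beads fired: pour all six from the cup into the cream firing bowl, stand the empty cup back upright on the bench and let go of it. Then lift the kiln's sprung hood by its handle until it is past its balance point and you feel the springs take over, ease it back to just below that point, and finish while still holding it there, still, for the painter to put the bowl in. Never let the hood fly up or drop, leave the bowl standing on the bench, and don't disturb the brush tin, the colour pan or the glaze jar.

Things in the scene. Friction and masses are not known exactly. Their poses are not given: they have to be found in the camera images.
- cup: white straight-sided pottery cup (no handle), green and purple painted border near its foot: 85 mm tall, 65 mm across from foot to rim, wall 3.5 mm, floor 5 mm, 110 to 230 g. Origin at the centre of its underside, z up through the mouth. Starts upright on the bench with the six beads in it, which reach 41 mm above the bench
- bowl: cream round firing bowl, loose on the bench: 136 mm across the rim, 50 mm high, about 5 mm wall, 360 to 590 g. Origin at the centre of its underside, z up. Cup and bowl stand left of the kiln (at greater y); either may be the nearer to it
- kiln: fixed bench-top kiln, steel with white lining: body 250 mm front to back (x, front with the handle at -x, towards the robot), 280 mm wide (y), shut hood's top at 179 mm. Origin: centre of the body's underside, on the bench. Upper half is the hood; its hinge runs along y at the back, 133 mm behind and 86 mm above the origin. Grey control box, 131 mm high, stands out 71 mm from the right side (-y)
- kiln_lid (a joint): opening angle of the hood, rad: 0 shut, grows as the front rises, stop at 1.15. Springs on the hinge carry most of the weight. Below the balance point at 0.62 the hood sinks shut if let go; above it the springs swing it back to the stop. Weight felt at the handle: about 4.6 N shut, 2 N at 0.4, 0.7 N at 0.55, nil at 0.62, 2 N upward at 0.8; little friction
- lid_handle (a point): mid-point of the axis of the hood's handle: level round wooden bar, 18 mm thick, 150 mm long, posts 62 mm either side; shut, the axis is 45 mm in front of the hood's face, 142 mm above the bench, 37 mm below the hood's top. y axis along the bar. At angle a it is 303 cos a - 56 sin a (mm) before and 303 sin a + 56 cos a above the hinge. The bar can turn between the fingers as the hood rises
- bead0: round red-brown clay bead, 22 mm across, 11 g; origin at its centre. All six are alike and start in the cup
- bead1: round red-brown clay bead, 22 mm across, 11 g; origin at its centre
- bead2: round red-brown clay bead, 22 mm across, 11 g; origin at its centre
- bead3: round red-brown clay bead, 22 mm across, 11 g; origin at its centre
- bead4: round red-brown clay bead, 22 mm across, 11 g; origin at its centre
- bead5: round red-brown clay bead, 22 mm across, 11 g; origin at its centre
- brush_tin: bystander: grey metal tin with brushes standing in it, tin 72 mm across and 100 mm high, brushes to 205 mm, loose; origin at the centre of its underside
- colour_pan: bystander: dark tray of yellow colour, 120 x 85 x 24 mm, loose; origin at the centre of its underside
- glaze_jar: bystander: blue jar with white cap, 64 mm across, 85 mm high, loose; origin at the centre of its underside
Mind the look-alikes: they are no part of the job. What is shaped like the cup but yellow is not meant. What is shaped like the bowl but black or purple is not meant.

How it is judged:
On the way, in this order (a step that is already met when the one before it is completed fails the run):
1. all six beads lie in the firing bowl (horizontal distance between each of bead0, bead1, bead2, bead3, bead4, bead5 and bowl below 0.06 m and z of bead0 in the frame of bowl between 0 and 0.045 m and z of bead1 in the frame of bowl between 0 and 0.045 m and z of bead2 in the frame of bowl between 0 and 0.045 m and z of bead3 in the frame of bowl between 0 and 0.045 m and z of bead4 in the frame of bowl between 0 and 0.045 m and z of bead5 in the frame of bowl between 0 and 0.045 m), for 0.2 s.
2. the empty cup stands upright on the bench, let go, with the beads in the bowl (all of step 1 and height (world z) of cup between -0.005 and 0.008 m and angle between cup's own z axis and vertical below 0.1 rad and contact force between the fingers and cup below 0.05 N), for 0.2 s.
3. the hood is held past its balance point (over 0.63 rad) (value of joint kiln_lid above 0.63 rad and contact force between the fingers and kiln_lid above 0.1 N), for 0.1 s.
At the end, for the whole second after the job is handed in: The hood is held still by the fingers between 0.47 and 0.61 rad (balance point 0.62), touched with more than 0.2 N; all six beads lie in the firing bowl (within 60 mm of its axis and below its rim), which stands upright on the bench; the cup stands upright on the bench, let go (all of step 1 and value of joint kiln_lid between 0.47 and 0.61 rad and velocity of joint kiln_lid between -0.05 and 0.05 rad/s and contact force between the fingers and kiln_lid above 0.2 N and contact force between cup and kiln_lid below 0.05 N and height (world z) of cup between -0.005 and 0.008 m and angle between each of cup, bowl's own z axis and vertical below 0.1 rad and height (world z) of bowl below 0.008 m); the arm keeps its last pose, push and grip.
It fails at once if the hood swings far back (over 0.95 rad) (value of joint kiln_lid above 0.95 rad).
It fails at once if the hood flies up or drops (faster than 1.5 rad/s) (velocity of joint kiln_lid above 1.5 rad/s or velocity of joint kiln_lid below -1.5 rad/s).
It fails at once if the brush tin is shifted by more than 30 mm or tipped (distance of brush_tin from where it was at the start of the episode above 0.03 m or angle between brush_tin's own z axis and vertical above 0.35 rad).
It fails at once if the colour pan is shifted by more than 30 mm or tipped (distance of colour_pan from where it was at the start of the episode above 0.03 m or angle between colour_pan's own z axis and vertical above 0.35 rad).
It fails at once if the glaze jar is shifted by more than 30 mm or tipped (distance of glaze_jar from where it was at the start of the episode above 0.03 m or angle between glaze_jar's own z axis and vertical above 0.35 rad).
It also fails if it takes over 69 s, if anything falls off the work surface, if the arm or the gripper's body presses on something with over 40 N, if the wrist force passes 120 N, or if a joint passes its speed limit or range.

ROBOT

A 6-joint arm with a two-finger parallel gripper is mounted at the origin on the work surface. World frame = base frame: x ahead of the robot, y to its left, z up, the work surface at z = 0. Lengths are in m, angles in rad, forces in N, time in s.
With the tool pointing down it reaches from about 0.275 to 0.825 m from the base axis. Payload 4.9 kg.
Tool frame: the origin (TCP) lies at the very end of the fingers, on their centre line; the grasp point (between the pads) lies 19 mm behind it; z points along the fingers, y is the direction in which the jaws open and shut (so a half turn about z gives the same grasp; the last joint's range is limited). The gripper opens to 85 mm and grips with 20 to 120 N. Pads are 22 mm wide; open, the fingers measure 114 mm over their backs; the gripper's body (76 mm by 85 mm) begins 54 mm behind the grasp point. The pads swing forward as they close: fully open they stand 13 mm farther back than shut.
Start: joints at [-0.134, 0.326, -0.193, 1.052, 0, 1.437], TCP at [0.55, 0, 0.231] pointing down, gripper open.
Joint ranges: [-2.65, 2.65], [-0.97, 1.79], [-1.3, 1.35], [-1.93, 2.1], [-1.47, 1.37], [-3.14, 3.14]. Speed limits (rad/s): [2.57, 2.57, 3.14, 3.14, 3.14, 3.14].

INTERFACE

Orientations are given as a rotation vector (axis times angle).
In Python, from workcell import bot gives the robot as it stands. The module is installed in compiled form; this text tells all that it offers.
- The arm moves only by the tool move_arm, never from a script. Its argument "motion" is a list of rows, each a list of 3 entries, a list of its own where there are three numbers: the turn, a rotation vector about the tool's x, y, z in rad, then the shift along the tool's x, y, z in m, then the opening, from 0 (shut) to 1 (fully open). In form: [[[rx, ry, rz], [tx, ty, tz], claw], ...]. A call has 1 to 10 rows; each row shifts and turns the commanded pose from where the row before left it, along the tool's axes as they then stand; what a row does not reach is not made up. A row lasts 1/10 s, in which the tool goes at most 50 mm and 8.59 degrees, less where a joint would pass 70% of its speed; a pose out of reach is approached as far as the arm can. A call is refused whole if a number of a shift passes 0.05 or a number of a turn 0.15, either way. A call with a gripper value outside its range is refused whole. The fingers move at their own pace and stop on an object; "force" is the grip in N (left out, the last holds). Time passes only in rows, so rows that do not move let the fingers close. It gives the time, the measured TCP pose, the force and the opening at its end, in the units of the state.
- bot.state(): the state, without advancing time (a new reading comes with each control period).
- bot.capture(name): name is "scene" or "side" or "wrist"; returns the picture (400x640x3 uint8, blue, green, red); there is no depth.
- bot.calibration(name): a dict with "fx", "fy", "cx", "cy" (pixels), "k1" (the pictures are not rectified: a ray, as slopes to the right and down, at radius r is drawn at 1 + k1 r^2 times it, then the intrinsics apply), "rvec" (rotation vector, rad) and "tvec" (3), from world to camera coordinates, as OpenCV has them. Camera axes: x right, y down, z forward; pixel columns grow to the right and rows downward; lengths in m; the calibration is good to about 2 mm. A picture is of the moment at which its call begins: read the wrist's pose just before it. calibration takes no time and is no camera call; for the wrist camera it gives the pose at the moment of the call.
- bot.hand_in(): hands the job in, once; it reports no verdict.
The state is a dict: "time_s": time; "joint_pos": joint angles; "qvel": joint speeds; "joint_efforts": joint torques, N m; "tcp_pos": TCP position; "orientation": TCP orientation; "force": force on the tool from outside, world axes, zero at the start; "torque": the same for the moment, N m; "gripper_width": finger opening in m.
Only numpy, scipy, OpenCV 4.12 (cv2) and the standard library are available. Lean on these libraries where they do the work, as an engineer would, in place of code of your own. Each camera call takes 0.05 s, during which the arm holds its last target.

## Working session

There is one attempt and no reset: what is moved stays moved. The work goes in short steps, Python scripts to look and compute and a tool call to move; the robot and the scene stay as the last step left them, time stands still between calls to the robot, and variables do not carry over. Pictures are saved under pics/ and viewed, and the job is handed in when it is done.

Besides the shell and the picture viewer there is one more tool, called after ">>>" by a JSON object that holds its "name" and its "arguments", one argument or row to a line. move_arm: Moves the arm, as the interface text tells. Its arguments: {"type":"object","properties":{"motion":{"type":"array","items":{"type":"array"}},"force":{"type":"number"}},"required":["motion"]}

```bash
mkdir -p pics; python3 - <<'E'
from workcell import bot
import cv2
print(bot.state())
for n in ("scene","side","wrist"):
    print(n,bot.calibration(n))
    cv2.imwrite(f"pics/{n}0.png",bot.capture(n))
E
```

```text
{'time_s': 0.0, 'joint_pos': array([-1.34207039e-01,  3.26936292e-01, -1.93603308e-01,  1.05198288e+00,
        1.62753255e-05,  1.43657928e+00]), 'qvel': array([-0.00090241, -0.00040912,  0.00063177, -0.00112536,  0.00037855,
       -0.0008275 ]), 'joint_efforts': array([-1.24197268e-03, -4.43398941e+01,  2.62443137e+01,  1.56443648e-02,
       -1.97191571e-04, -6.55614656e-06]), 'tcp_pos': array([5.49415979e-01, 9.14201913e-05, 2.30498587e-01]), 'orientation': array([-2.22045230e+00, -2.22047448e+00,  1.62243949e-03]), 'force': array([-0.02197336,  0.27610755,  0.12390204]), 'torque': array([ 0.06379693, -0.03242314,  0.00976572]), 'gripper_width': 0.08560189294495556}
scene {'fx': 393.3196286499075, 'fy': 393.3196286499075, 'cx': 326.3385013383233, 'cy': 198.3145220795466, 'k1': 0.024677928901775403, 'rvec': array([ 1.24745385,  2.45173619, -0.79508483]), 'tvec': array([ 0.25876095, -0.28405823,  1.49186073])}
side {'fx': 513.161267476755, 'fy': 513.161267476755, 'cx': 321.24390138022216, 'cy': 199.3883693463606, 'k1': -0.09754056127065093, 'rvec': array([ 2.33039257, -0.76877516,  0.28922598]), 'tvec': array([-0.35400004,  0.30352515,  1.30611665])}
wrist {'fx': 337.48111860036187, 'fy': 337.48111860036187, 'cx': 319.38276754225507, 'cy': 202.47243728703288, 'k1': -0.043170970272243606, 'rvec': array([-2.80738339e+00,  7.49959450e-05, -6.31662122e-05]), 'tvec': array([-0.55116807, -0.04206408,  0.37827691])}
```

View pics/scene0.png

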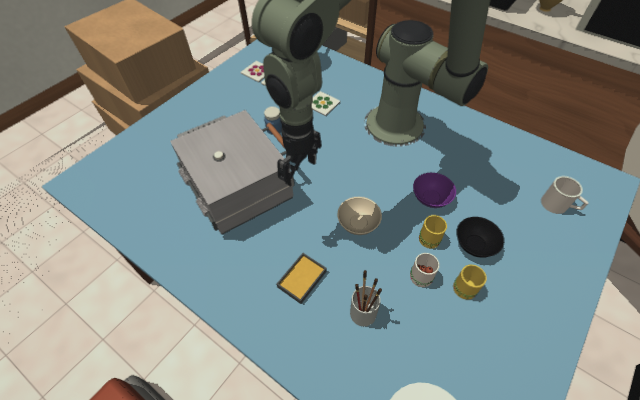

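View pics/side0.png

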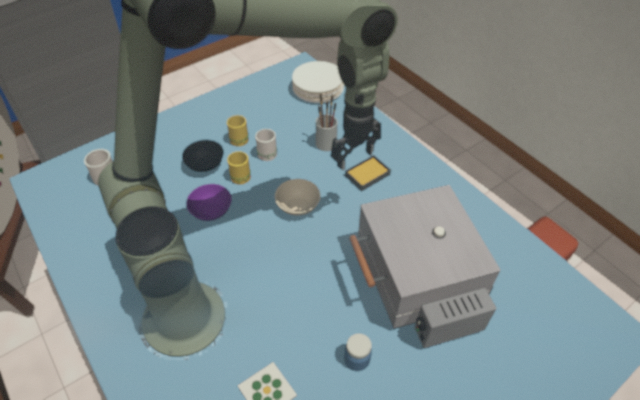

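View pics/wrist0.png

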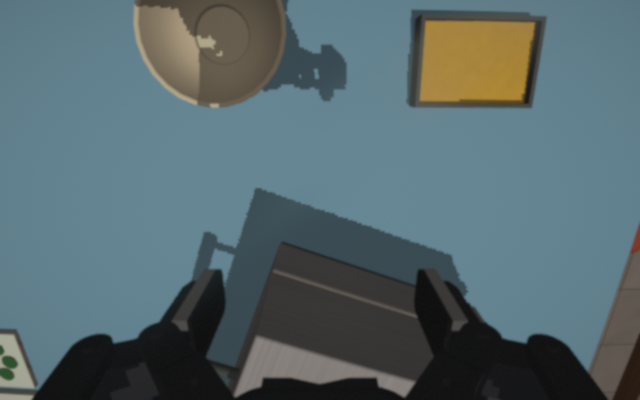

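```bash
cat > h.py <<'E'
import numpy as np, cv2
from workcell import bot
def cam(n):
    c=bot.calibration(n); R,_=cv2.Rodrigues(np.array(c['rvec'])); return c,R,np.array(c['tvec'])
def ray(c3,uv):
    c,R,t=c3
    uv=np.atleast_2d(np.array(uv,float))
    d=np.stack([(uv[:,0]-c['cx'])/c['fx'],(uv[:,1]-c['cy'])/c['fy']],1)
    s=d.copy()
    for _ in range(20): s=d/(1+c['k1']*(s**2).sum(1,keepdims=True))
    w=np.c_[s,np.ones(len(s))]@R
    return -R.T@t, w
def plane(c3,uv,z):
    o,w=ray(c3,uv); k=(z-o[2])/w[:,2]; return o+w*k[:,None]
def proj(c3,P):
    c,R,t=c3; q=np.atleast_2d(P)@R.T+t; s=q[:,:2]/q[:,2:]; s=s*(1+c['k1']*(s**2).sum(1,keepdims=True))
    return s*[c['fx'],c['fy']]+[c['cx'],c['cy']]
def tri(cams,uvs):
    A=np.zeros((3,3));b=np.zeros(3)
    for c3,uv in zip(cams,uvs):
        o,w=ray(c3,uv); w=w[0]/np.linalg.norm(w[0]); M=np.eye(3)-np.outer(w,w); A+=M;b+=M@o
    p=np.linalg.solve(A,b)
    return p
E
python3 - <<'E'
import cv2
s=cv2.imread('pics/scene0.png');d=cv2.imread('pics/side0.png')
cv2.imwrite('pics/c1.png',cv2.resize(s[160:310,320:520],None,fx=4,fy=4,interpolation=cv2.INTER_CUBIC))
cv2.imwrite('pics/c2.png',cv2.resize(d[90:230,180:360],None,fx=4.2,fy=4.2,interpolation=cv2.INTER_CUBIC))
cv2.imwrite('pics/c3.png',cv2.resize(s[90:240,160:320],None,fx=4,fy=4,interpolation=cv2.INTER_CUBIC))
cv2.imwrite('pics/c4.png',cv2.resize(d[180:380,330:510],None,fx=3,fy=3,interpolation=cv2.INTER_CUBIC))
E
```

```text
(no output)
```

View pics/c1.png

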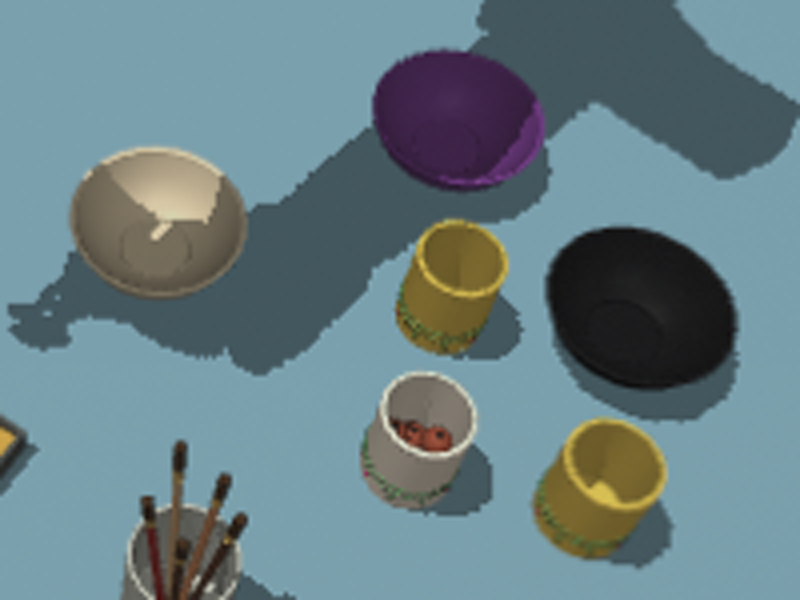

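View pics/c2.png

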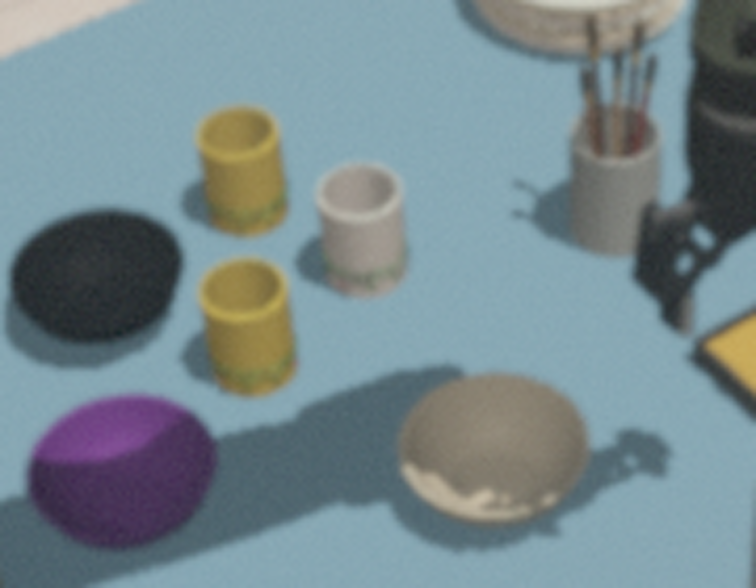

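View pics/c3.png

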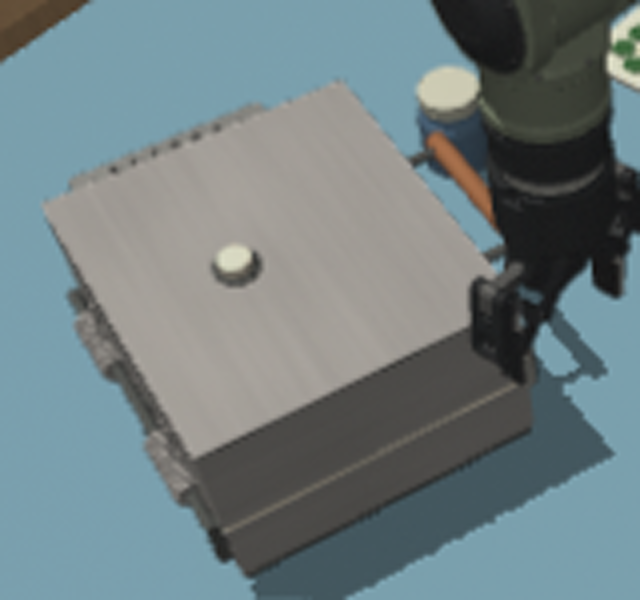

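View pics/c4.png

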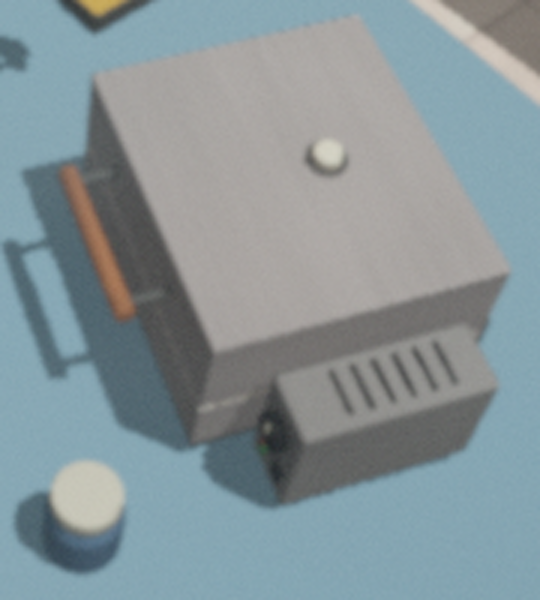

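```bash
python3 - <<'E'
from h import *
S=cam('scene');D=cam('side')
c1=lambda u,v:(320+u/4,160+v/4); c2=lambda u,v:(180+u/4.2,90+v/4.2); c3=lambda u,v:(160+u/4,90+v/4); c4=lambda u,v:(330+u/3,180+v/3)
np.set_printoptions(precision=4,suppress=True)
def circ(c,pts,z):
    P=plane(c,pts,z)[:,:2]; A=np.c_[2*P,np.ones(len(P))]; x=np.linalg.lstsq(A,(P**2).sum(1),rcond=None)[0]
    return x[:2],np.sqrt(x[2]+x[0]**2+x[1]**2)*2
print('cup S',circ(S,[c1(*p) for p in [(381,410),(475,414),(428,372),(425,458),(395,380),(462,385)]],.085))
print('cup D',circ(D,[c2(*p) for p in [(317,190),(403,190),(360,163),(360,221)]],.085))
print('bowl S',circ(S,[c1(*p) for p in [(70,215),(246,222),(158,147),(160,297),(105,160),(215,170)]],.05))
print('bowl D',circ(D,[c2(*p) for p in [(398,448),(588,445),(495,374),(490,522)]],.05))
print('tin S',circ(S,[c1(*p) for p in [(126,555),(242,555),(184,506)]],.1))
print('tin D',circ(D,[c2(*p) for p in [(572,140),(660,140),(615,170)]],.1))
print('jar D',circ(D,[c4(*p) for p in [(50,497),(125,493),(88,460),(88,530)]],.085))
print('hood S',plane(S,[c3(*p) for p in [(343,82),(45,205),(200,458)]],.179))
print('hood D',plane(D,[c4(*p) for p in [(97,75),(358,17),(508,270),(215,352)]],.179))
print('bar D',plane(D,[c4(*p) for p in [(70,172),(125,312)]],.142))
print('pan S',plane(S,[(304,255),(326,267),(301,301),(278,286)],.024))
E
```

```text
cup S (array([0.5001, 0.3791]), np.float64(0.0641080246340222))
cup D (array([0.4966, 0.3724]), np.float64(0.06534348591802196))
bowl S (array([0.4561, 0.1358]), np.float64(0.13381035096162197))
bowl D (array([0.4485, 0.1284]), np.float64(0.13523439752748734))
tin S (array([0.6884, 0.3044]), np.float64(0.07268135652958609))
tin D (array([0.6775, 0.2901]), np.float64(0.06738521898207497))
jar D (array([ 0.2871, -0.3529]), np.float64(0.05775843686043577))
hood S [[ 0.4101 -0.3425  0.179 ]
 [ 0.6432 -0.4299  0.179 ]
 [ 0.7393 -0.166   0.179 ]]
hood D [[ 0.505  -0.0901  0.179 ]
 [ 0.7361 -0.1767  0.179 ]
 [ 0.6381 -0.4369  0.179 ]
 [ 0.4038 -0.3516  0.179 ]]
bar D [[ 0.4402 -0.1365  0.142 ]
 [ 0.389  -0.2692  0.142 ]]
pan S [[0.651  0.0746 0.024 ]
 [0.6442 0.1485 0.024 ]
 [0.7644 0.1531 0.024 ]
 [0.768  0.0754 0.024 ]]
```

Candidates in the scene picture. The cup could be the white cup with red beads at (425,269). The yellow cups at (433,231) and (470,282) and the handled mug at (562,195) are look-alikes. The bowl could be the cream one at (360,215); purple (434,191) and black (480,238) are look-alikes. I choose the white cup holding the beads and the cream bowl, and the crop confirms both: it shows beads inside and a green border near the foot. Next I refine with the wrist camera from above.

>>> {"name": "move_arm", "arguments": {
  "motion": [
    [[0,0,0],[0.05,-0.015,-0.03],1],
    [[0,0,0],[0.05,-0.015,-0.03],1],
    [[0,0,0],[0.05,-0.02,-0.03],1],
    [[0,0,0],[0.02,-0.02,-0.03],1],
    [[0,0,0],[0,0,0],1]
  ]
}}

```text
time_s: 0.65
tcp_pos: [0.4884, 0.1463, 0.3395]
orientation: [2.214, 2.225, 0.008]
force: [0.3, -0.5, 0.2]
gripper_width: 0.0852
```

```bash
python3 - <<'E'
from h import *
import pickle
s=bot.state(); print(s)
C=cam('wrist'); im=bot.capture('wrist'); cv2.imwrite('pics/w1.png',im); pickle.dump(C,open('w1.pkl','wb'))
E
```

```text
{'time_s': 0.65, 'joint_pos': array([ 1.45786187e-01,  1.96789487e-01, -9.03080330e-02,  1.27808448e+00,
        7.88134881e-04,  1.71201090e+00]), 'qvel': array([-0.05126246,  0.04906144, -0.05037364, -0.0820563 , -0.02908058,
       -0.02655781]), 'joint_efforts': array([  1.13487013, -38.59911919,  27.16081738,   0.94582435,
         0.17539297,   0.16336959]), 'tcp_pos': array([0.48842695, 0.14634565, 0.33947519]), 'orientation': array([2.21442252, 2.22457413, 0.00779806]), 'force': array([ 0.33232315, -0.48737787,  0.18992484]), 'torque': array([-0.03882543, -0.06991955, -0.02651976]), 'gripper_width': 0.08520189482148963}
```

View pics/w1.png

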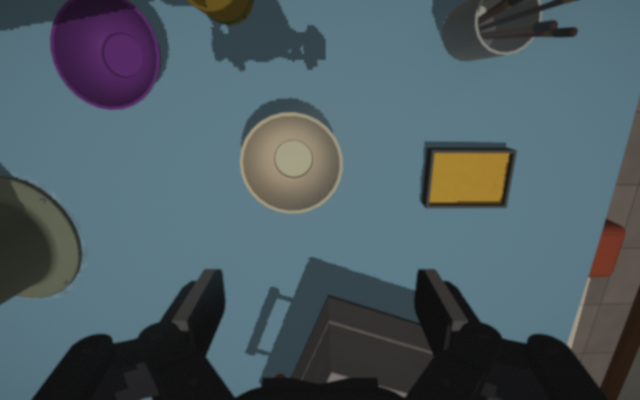

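Bowl rim is a circle at about (291,162), pan at (470,178), tin at (500,25); the cup is out of frame above. I move further left to see it.

>>> {"name": "move_arm", "arguments": {
  "motion": [
    [[0,0,0],[0.05,0,0],1],
    [[0,0,0],[0.05,0,0],1],
    [[0,0,0],[0,0,0],1],
    [[0,0,0],[0,0,0],1]
  ]
}}

```text
time_s: 1.1
tcp_pos: [0.4887, 0.2436, 0.3337]
orientation: [-2.22, -2.222, 0.004]
force: [-0.1, -0.7, 0.6]
gripper_width: 0.0853
```

```bash
python3 - <<'E'
from h import *
import pickle
np.set_printoptions(precision=4,suppress=True)
s=bot.state(); print(s['joint_pos'],s['tcp_pos'],s['qvel'])
W1=pickle.load(open('w1.pkl','rb'))
C=cam('wrist'); im=bot.capture('wrist'); cv2.imwrite('pics/w2.png',im); pickle.dump(C,open('w2.pkl','wb'))
def circ(c,pts,z):
    P=plane(c,pts,z)[:,:2]; A=np.c_[2*P,np.ones(len(P))]; x=np.linalg.lstsq(A,(P**2).sum(1),rcond=None)[0]
    return x[:2],np.sqrt(x[2]+x[0]**2+x[1]**2)*2
print('bowl w1',circ(W1,[(240,162),(343,162),(291,112),(291,213)],.05))
E
```

```text
[ 0.3276  0.2763 -0.0014  1.2958 -0.0007  1.8971] [0.4887 0.2436 0.3337] [-0.0363 -0.0194 -0.0099  0.0065 -0.0016 -0.0004]
bowl w1 (array([0.456 , 0.1332]), np.float64(0.13373866801798526))
```

View pics/w2.png

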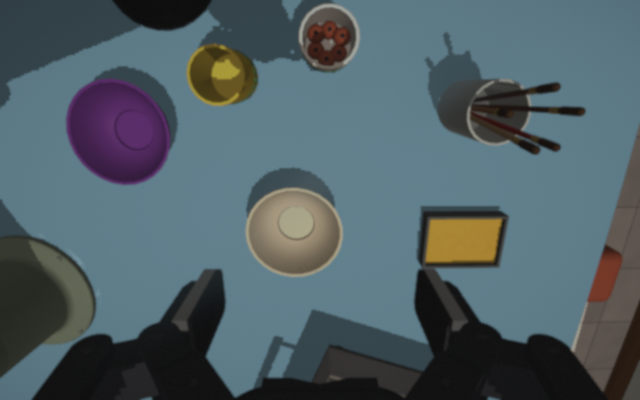

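```bash
python3 - <<'E'
from h import *
im=cv2.imread('pics/w2.png')
cv2.imwrite('pics/w2c.png',cv2.resize(im[0:110,170:370],None,fx=4,fy=4,interpolation=cv2.INTER_CUBIC))
E
```

```text
(no output)
```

View pics/w2c.png

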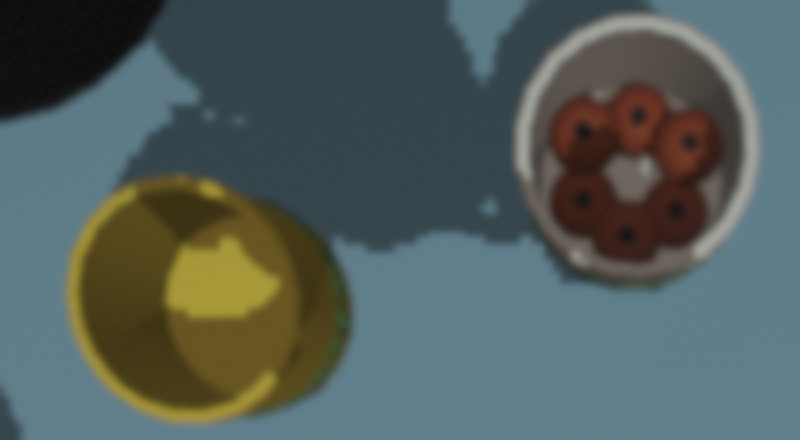

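```bash
python3 - <<'E'
from h import *
import pickle
np.set_printoptions(precision=4,suppress=True)
W=pickle.load(open('w2.pkl','rb')); f=lambda u,v:((u+.5)/4-.5+170,(v+.5)/4-.5)
def circ(c,pts,z):
    P=plane(c,pts,z)[:,:2]; A=np.c_[2*P,np.ones(len(P))]; x=np.linalg.lstsq(A,(P**2).sum(1),rcond=None)[0]
    return x[:2],np.sqrt(x[2]+x[0]**2+x[1]**2)*2
print('cup',circ(W,[f(*p) for p in [(516,140),(758,140),(637,14),(637,275),(545,55),(725,55)]],.085))
print('bowl',circ(W,[(246,232),(343,232),(294,188),(294,276)],.05))
print('yel',circ(W,[f(*p) for p in [(68,295),(188,177),(188,422),(100,210),(100,385)]],.085))
print('tin',circ(W,[(467,112),(531,112),(499,80),(499,145)],.1))
print('purple',circ(W,[(66,125),(170,140),(115,80),(125,184)],.05))
print('pan',plane(W,[(421,212),(507,214),(499,266),(419,264)],.024))
S=cam('scene')
print('yel2 S',plane(S,[(320+614/4,160+462/4)],.085), 'black',plane(S,[(480,237)],.05))
E
```

```text
cup (array([0.4998, 0.3773]), np.float64(0.06367534578734402))
bowl (array([0.456 , 0.1337]), np.float64(0.13314413732658537))
yel (array([0.3766, 0.3385]), np.float64(0.06363352771411795))
tin (array([0.6861, 0.3006]), np.float64(0.07074145371055642))
purple (array([0.2351, 0.2711]), np.float64(0.13247289233346232))
pan [[0.6358 0.1567 0.024 ]
 [0.7622 0.1536 0.024 ]
 [0.7661 0.068  0.024 ]
 [0.6415 0.0723 0.024 ]]
yel2 S [[0.4598 0.4926 0.085 ]] black [[0.3146 0.46   0.05  ]]
```

```bash
cat >> h.py <<'E'
from scipy.spatial.transform import Rotation as Rn
def Rtool(az,de,roll=0):
    """tool z az/dip, tool x up, rolled about tool z"""
    ca,sa,cd,sd=np.cos(az),np.sin(az),np.cos(de),np.sin(de)
    z=np.array([cd*ca,cd*sa,-sd]); x=np.array([sd*ca,sd*sa,cd]); y=np.cross(z,x)
    return Rn.from_matrix(np.c_[x,y,z])*Rn.from_rotvec([0,0,roll])
def cur(): 
    s=bot.state(); return s['tcp_pos'],Rn.from_rotvec(s['orientation'])
def plan(p0,R0,p1,R1,n=None,claw=1,vmax=.04,wmax=.13):
    """rows to go p0,R0->p1,R1, equal rotation; shift in axes after the turn. returns rounded rows & predicted end"""
    rv=(R0.inv()*R1).as_rotvec(); d=np.array(p1)-p0
    if n is None: n=max(1,int(np.ceil(max(np.linalg.norm(rv)/wmax,np.linalg.norm(d)/vmax))))
    dr=np.round(rv/n,3); rows=[];R=R0;p=np.array(p0)
    for i in range(n):
        R=R*Rn.from_rotvec(dr); tgt=p0+d*(i+1)/n
        sh=np.round(R.inv().apply(tgt-p),4); p=p+R.apply(sh)
        rows.append([dr.tolist(),sh.tolist(),claw])
    print(n,'rows'); 
    for k in range(0,n,10): print('['+', '.join(str(r) for r in rows[k:k+10])+']')
    return p,R
E
python3 - <<'E'
from h import *
p,R=cur(); print(p,R.as_matrix().round(2))
az,de=np.radians([72,20]); Rg=Rtool(az,de); t=Rg.as_matrix()[:,2]
g=np.array([.5,.378,.05])+.023*t; print('grasp tcp',g)
pre=g-.13*t+[0,0,.06]; print(pre)
plan(p,R,pre,Rg)
# camera pos in tool frame
c,Rc,tc=cam('wrist'); print(R.inv().apply(-Rc.T@tc-p))
E
```

```text
[0.48885342 0.24278488 0.33403612] [[ 0.  1. -0.]
 [ 1. -0. -0.]
 [-0. -0. -1.]]
grasp tcp [0.50667876 0.39855512 0.04213354]
[0.46892923 0.28237402 0.14659616]
10 rows
[[[-0.019, 0.121, 0.027], [0.0016, -0.0024, 0.019], 1], [[-0.019, 0.121, 0.027], [-0.0007, -0.0028, 0.0191], 1], [[-0.019, 0.121, 0.027], [-0.0031, -0.003, 0.0188], 1], [[-0.019, 0.121, 0.027], [-0.0054, -0.0033, 0.0181], 1], [[-0.019, 0.121, 0.027], [-0.0077, -0.0035, 0.0173], 1], [[-0.019, 0.121, 0.027], [-0.0098, -0.0036, 0.0162], 1], [[-0.019, 0.121, 0.027], [-0.0118, -0.0035, 0.0149], 1], [[-0.019, 0.121, 0.027], [-0.0136, -0.0035, 0.0132], 1], [[-0.019, 0.121, 0.027], [-0.0151, -0.0033, 0.0114], 1], [[-0.019, 0.121, 0.027], [-0.0165, -0.0031, 0.0094], 1]]
[ 0.08428579  0.00144346 -0.14054968]
```

>>> {"name": "move_arm", "arguments": {
  "motion": [
    [[-0.019,0.121,0.027],[0.0016,-0.0024,0.019],1],
    [[-0.019,0.121,0.027],[-0.0007,-0.0028,0.0191],1],
    [[-0.019,0.121,0.027],[-0.003,-0.003,0.019],1],
    [[-0.019,0.121,0.027],[-0.0054,-0.0033,0.018],1],
    [[-0.019,0.121,0.027],[-0.0077,-0.0035,0.017],1],
    [[-0.019,0.121,0.027],[-0.01,-0.0036,0.016],1],
    [[-0.019,0.121,0.027],[-0.012,-0.0035,0.015],1],
    [[-0.019,0.121,0.027],[-0.0136,-0.0035,0.013],1],
    [[-0.019,0.121,0.027],[-0.015,-0.0033,0.0114],1],
    [[-0.019,0.121,0.027],[-0.0165,-0.003,0.0094],1]
  ]
}}

```text
time_s: 2.15
tcp_pos: [0.466, 0.2572, 0.146]
orientation: [-1.728, -1.258, -1.212]
force: [2.2, -0.8, -0.5]
gripper_width: 0.0854
```

```bash
python3 - <<'E'
from h import *
s=bot.state(); print(s['joint_pos'],s['qvel'],s['force'])
p,R=cur(); print(p,R.as_matrix().round(3))
for n in ('scene','wrist'): cv2.imwrite(f'pics/{n}3.png',bot.capture(n))
E
```

```text
[-0.23295541  0.49034919 -0.99880028 -0.14271977  1.21129833  1.80612909] [-0.3300108   1.23611568 -0.65302104 -2.22505562  1.16545671  0.428891  ] [ 2.1979638  -0.80289292 -0.46821858]
[0.46604032 0.25715067 0.14598004] [[ 0.103  0.951  0.292]
 [ 0.327 -0.31   0.893]
 [ 0.939  0.004 -0.343]]
```

View pics/scene3.png

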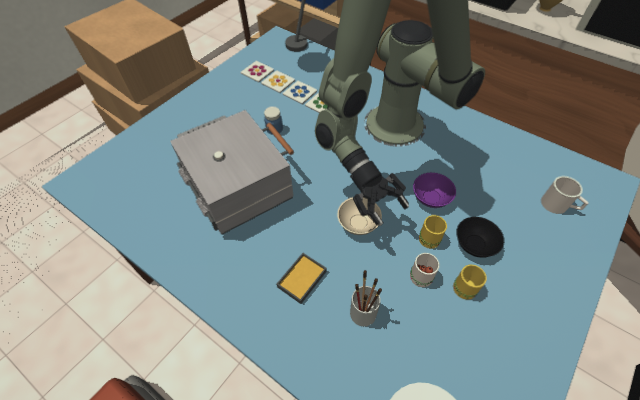

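View pics/wrist3.png

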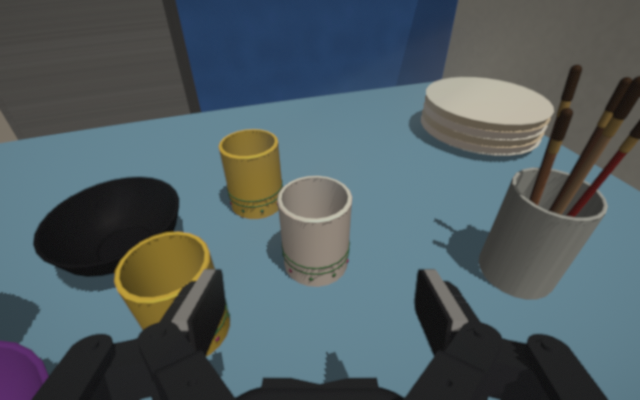

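```bash
python3 - <<'E'
from h import *
np.set_printoptions(precision=4,suppress=True)
s=bot.state(); print(s['joint_pos'],s['qvel'],s['force'])
p,R=cur(); print(p)
az,de=np.radians([72,20]); Rg=Rtool(az,de); t=Rg.as_matrix()[:,2]
g=np.array([.5,.378,.05])+.023*t
print((R.inv()*Rg).as_rotvec())
p1,R1=plan(p,R,g-.09*t+[0,0,.01],Rg)
p1,R1=plan(p1,R1,g,Rg,vmax=.02)
E
```

```text
[-0.2328  0.503  -1.0014 -0.1408  1.2058  1.805 ] [ 0.0431 -0.1765  0.087   0.2935 -0.0234 -0.0266] [-0.3085  0.6738  0.192 ]
[0.4622 0.2575 0.139 ]
[-0.0027  0.0078 -0.0119]
3 rows
[[[-0.001, 0.003, -0.004], [-0.0102, -0.0003, 0.0263], 1], [[-0.001, 0.003, -0.004], [-0.0103, -0.0004, 0.0262], 1], [[-0.001, 0.003, -0.004], [-0.0104, -0.0004, 0.0262], 1]]
5 rows
[[[0.0, -0.0, 0.0], [-0.0019, -0.0, 0.0187], 1], [[0.0, -0.0, 0.0], [-0.0019, -0.0, 0.0187], 1], [[0.0, -0.0, 0.0], [-0.0019, -0.0, 0.0187], 1], [[0.0, -0.0, 0.0], [-0.0019, -0.0, 0.0186], 1], [[0.0, -0.0, 0.0], [-0.0019, -0.0001, 0.0187], 1]]
```

```bash
python3 - <<'E'
from h import *
p=np.array([0.48885342,0.24278488,0.33403612]);R=Rn.from_rotvec([-2.22,-2.222,.004])
sh=[[0.0016,-0.0024,0.019],[-0.0007,-0.0028,0.0191],[-0.003,-0.003,0.019],[-0.0054,-0.0033,0.018],[-0.0077,-0.0035,0.017],[-0.01,-0.0036,0.016],[-0.012,-0.0035,0.015],[-0.0136,-0.0035,0.013],[-0.015,-0.0033,0.0114],[-0.0165,-0.003,0.0094]]
for x in sh: p=p+R.apply(x); R=R*Rn.from_rotvec([-.019,.121,.027])
print(p)
E
```

```text
[0.46450931 0.25835806 0.14393152]
```

```bash
python3 - <<'E'
s=open('h.py').read()
s=s.replace("""        R=R*Rn.from_rotvec(dr); tgt=p0+d*(i+1)/n
        sh=np.round(R.inv().apply(tgt-p),4); p=p+R.apply(sh)
""","""        tgt=p0+d*(i+1)/n
        sh=np.round(R.inv().apply(tgt-p),3); p=p+R.apply(sh); R=R*Rn.from_rotvec(dr)
""")
open('h.py','w').write(s)
E
```

>>> {"name": "move_arm", "arguments": {
  "motion": [
    [[0,0.003,-0.004],[-0.01,0,0.026],1],
    [[0,0.003,-0.004],[-0.01,0,0.026],1],
    [[0,0.003,-0.004],[-0.01,0,0.026],1],
    [[0,0,0],[0,0,0],1],
    [[0,0,0],[0,0,0],1]
  ]
}}

```text
time_s: 2.75
tcp_pos: [0.4845, 0.3181, 0.0924]
orientation: [-1.716, -1.27, -1.216]
force: [0.2, 0.6, -0.0]
gripper_width: 0.0858
```

```bash
python3 - <<'E'
from h import *
np.set_printoptions(precision=4,suppress=True)
cv2.imwrite('pics/wrist4.png',bot.capture('wrist'))
s=bot.state(); print(s['joint_pos'],s['qvel'],s['force'])
p,R=cur(); print(p)
az,de=np.radians([72,20]); Rg=Rtool(az,de); t=Rg.as_matrix()[:,2]
g=np.array([.5,.378,.05])+.023*t
print((R.inv()*Rg).as_rotvec(),R.inv().apply(g-p))
p1,R1=plan(p,R,g,Rg,vmax=.02)
E
```

```text
[-0.0702  0.6923 -1.0513 -0.7559  1.1524  2.1827] [-0.0108 -0.0084 -0.0024 -0.0235  0.0036  0.0076] [0.5483 0.0444 0.6452]
[0.4848 0.3178 0.0929]
[-0.0036 -0.0031  0.0147] [-0.0194 -0.0041  0.0959]
5 rows
[[[-0.001, -0.001, 0.003], [-0.004, -0.001, 0.019], 1], [[-0.001, -0.001, 0.003], [-0.004, -0.001, 0.019], 1], [[-0.001, -0.001, 0.003], [-0.004, -0.001, 0.02], 1], [[-0.001, -0.001, 0.003], [-0.003, -0.0, 0.019], 1], [[-0.001, -0.001, 0.003], [-0.004, -0.001, 0.019], 1]]
```

View pics/wrist4.png

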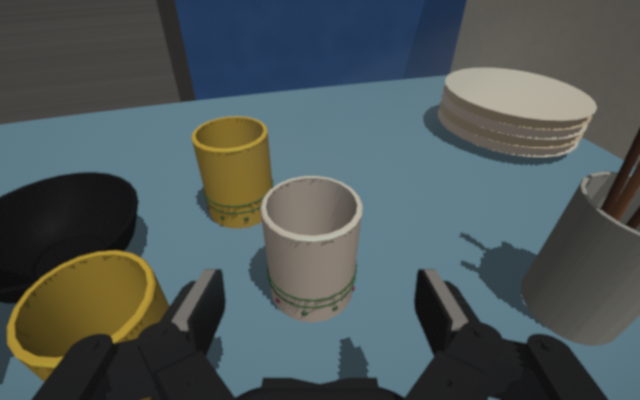

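>>> {"name": "move_arm", "arguments": {
  "motion": [
    [[0,0,0.004],[-0.006,-0.002,0.019],1],
    [[0,0,0.004],[-0.006,-0.002,0.019],1],
    [[0,0,0.003],[-0.004,0,0.02],1],
    [[0,0,0.003],[-0.003,0,0.019],1],
    [[0,0,0],[0,0,0.019],1],
    [[0,0,0],[0,0,0],1],
    [[0,0,0],[0,0,0],1]
  ]
}}

```text
time_s: 3.5
tcp_pos: [0.507, 0.3988, 0.0423]
orientation: [-1.721, -1.255, -1.21]
force: [-1.0, -0.8, 0.6]
gripper_width: 0.0857
```

```bash
python3 - <<'E'
from h import *
np.set_printoptions(precision=4,suppress=True)
cv2.imwrite('pics/wrist5.png',bot.capture('wrist'))
s=bot.state(); print(s['joint_pos'],s['qvel'],s['force'])
p,R=cur(); print(p)
az,de=np.radians([72,20]); Rg=Rtool(az,de); t=Rg.as_matrix()[:,2]
g=np.array([.5,.378,.05])+.023*t
print((R.inv()*Rg).as_rotvec(),R.inv().apply(g-p))
E
```

```text
[ 0.1242  0.9034 -0.9941 -1.1914  1.0221  2.5127] [-0.007   0.0051 -0.0081 -0.0175 -0.0014  0.0058] [ 0.396  -0.1975 -0.0115]
[0.507  0.3985 0.0423]
[-0.0028 -0.0039  0.001 ] [-0.0002 -0.0003  0.    ]
```

View pics/wrist5.png

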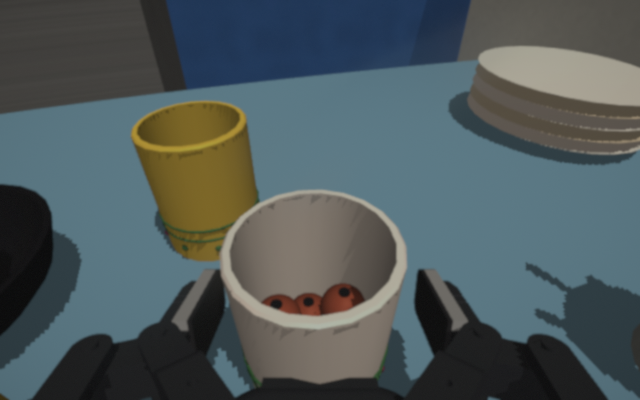

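The cup sits centred between the open fingers, rim centre about (314,255). I close on it.

>>> {"name": "move_arm", "arguments": {
  "motion": [
    [[0,0,0],[0,0,0],0.55],
    [[0,0,0],[0,0,0],0.55],
    [[0,0,0],[0,0,0],0.5],
    [[0,0,0],[0,0,0],0.5],
    [[0,0,0],[0,0,0],0.5]
  ],
  "force": 40
}}

```text
time_s: 4.05
tcp_pos: [0.5065, 0.3988, 0.0422]
orientation: [-1.72, -1.255, -1.211]
force: [-0.8, -5.9, 7.4]
gripper_width: 0.0643
```

```bash
python3 - <<'E'
from h import *
np.set_printoptions(precision=4,suppress=True)
s=bot.state(); print(s['gripper_width'],s['force'],s['tcp_pos'],s['joint_pos'])
E
```

```text
0.06426607201290499 [-0.7718 -5.9396  7.387 ] [0.5065 0.3988 0.0422] [ 0.1244  0.9056 -0.9946 -1.196   1.0235  2.5139]
```

>>> {"name": "move_arm", "arguments": {
  "motion": [
    [[0,0,0],[0.009,0,-0.003],0.4],
    [[0,0,0],[0.019,0,-0.007],0.4],
    [[0,0,0],[0.028,0,-0.01],0.4],
    [[0,0,0],[0.028,0,-0.01],0.4],
    [[0,0,0],[0.028,0,-0.01],0.4],
    [[0,0,0],[0.028,0,-0.01],0.4],
    [[0,0,0],[0.019,0,-0.007],0.4],
    [[0,0,0],[0,0,0],0.4]
  ]
}}

```text
time_s: 4.85
tcp_pos: [0.507, 0.3994, 0.2132]
orientation: [-1.719, -1.257, -1.215]
force: [0.4, -0.4, -2.5]
gripper_width: 0.0639
```

```bash
python3 - <<'E'
from h import *
np.set_printoptions(precision=4,suppress=True)
cv2.imwrite('pics/side6.png',bot.capture('side'));cv2.imwrite('pics/wrist6.png',bot.capture('wrist'))
s=bot.state(); print(s['gripper_width'],s['force'],s['tcp_pos'],s['joint_pos'])
E
```

```text
0.06398651423529225 [ 0.5222 -1.2888 -1.8454] [0.5061 0.3991 0.21  ] [ 0.126   0.422  -0.9926 -0.7092  1.0206  2.5142]
```

View pics/side6.png

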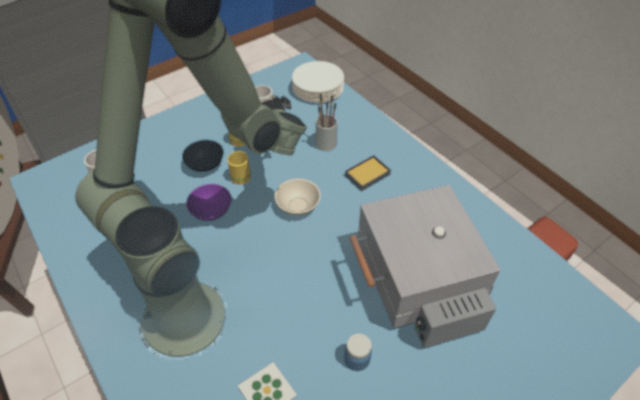

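View pics/wrist6.png

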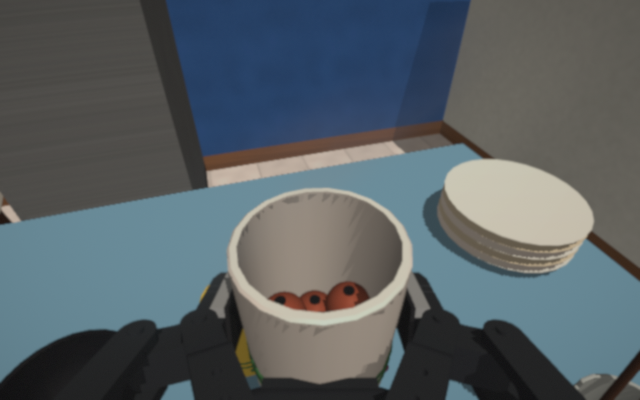

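```bash
cat > fk.py <<'E'
from h import *
from scipy.optimize import least_squares
Q=np.array([[-.134207,.326936,-.193603,1.051983,0,1.43658],[.145786,.196789,-.090308,1.278084,.000788,1.712],[.3276,.2763,-.0014,1.2958,-.0007,1.8971],[-.0702,.6923,-1.0513,-.7559,1.1524,2.1827],[.1242,.9034,-.9941,-1.1914,1.0221,2.5127],[.126,.422,-.9926,-.7092,1.0206,2.5142],[-.2328,.503,-1.0014,-.1408,1.2058,1.805]])
P=np.array([[.549416,.0001,.2305],[.488427,.146346,.339475],[.4887,.2436,.3337],[.4848,.3178,.0929],[.507,.3985,.0423],[.5061,.3991,.21],[.4622,.2575,.139]])
Ry=lambda a:Rn.from_euler('y',a); Rz=lambda a:Rn.from_euler('z',a)
def fkp(q,x,full=False):
    h,d,L1,L2,b,c,f,g=x
    ph=q[1]-q[2]+q[3]
    A=np.array([0,d,h]); B=A+Ry(q[1]).apply([0,0,L1]); C=B+Ry(q[1]-q[2]).apply([L2,0,b]); 
    D=C+Ry(ph).apply([c,0,f]); T=D+(Ry(ph)*Rz(q[4])).apply([g,0,0])
    r=Rz(q[0]).apply(np.array([A,B,C,D,T]))
    return r if full else r[-1]
def fit():
    fun=lambda x:np.r_[(np.array([fkp(q,x) for q in Q])-P).ravel(), 0.01*(x-x0)]
    x0=np.array([.3,.075,.4,.35,0,.1,0,.25]); r=least_squares(fun,x0); return r.x, np.abs(r.fun[:len(P)*3]).max()
E
python3 - <<'E'
from fk import *
np.set_printoptions(precision=4,suppress=True)
x,e=fit(); print(x,e)
print(fkp(Q[5],x,True))
R=Rn.from_rotvec([-1.719,-1.257,-1.215]); q=Q[5]
W=Rz(q[0])*Ry(q[1]-q[2]+q[3])*Rz(q[4])
M=(W.inv()*R).as_matrix(); print(M.round(3),q[5])
E
```

```text
[ 0.3033  0.0736  0.514   0.3982  0.0697  0.1184 -0.      0.3036] 4.1957265433878455e-05
[[-0.0093  0.073   0.3033]
 [ 0.1996  0.0995  0.7722]
 [ 0.3294  0.1159  0.3896]
 [ 0.4187  0.1272  0.3129]
 [ 0.5061  0.3991  0.21  ]]
[[-0.003 -0.001  1.   ]
 [ 0.59  -0.807  0.001]
 [ 0.807  0.59   0.003]] 2.5142
```

```bash
cat >> fk.py <<'E'
X=np.array([0.3033,0.0736,0.514,0.3982,0.0697,0.1184,0,0.3036]); X=fit()[0]
LO=np.array([-2.65,-.97,-1.3,-1.93,-1.47,-3.14]);HI=np.array([2.65,1.79,1.35,2.1,1.37,3.14])
def fkR(q):
    W=Rz(q[0])*Ry(q[1]-q[2]+q[3])*Rz(q[4]); s,c=np.sin(q[5]),np.cos(q[5])
    return W*Rn.from_matrix(np.array([[0,0,1],[s,c,0],[-c,s,0]]))
def ik(p,R,q0):
    f=lambda q:np.r_[(fkp(q,X)-p)*5,(R.inv()*fkR(q)).as_rotvec()]
    r=least_squares(f,np.clip(q0,LO+.01,HI-.01),bounds=(LO,HI)); return r.x,np.abs(r.fun).max()
# cup in tool frame at grasp
Rg=fkR(Q[4]); 
Tg=np.array([.5065,.3988,.0422])
OC=Rg.inv().apply(np.array([.5,.378,0.])-Tg); UC=Rg.inv().apply([0,0,1.])
def cup(p,R):
    u=R.apply(UC); o=p+R.apply(OC); dn=np.array([0,0,-1.])-(-u[2])*u; dn/=np.linalg.norm(dn)+1e-9
    lip=o+.085*u+.0325*dn; return o,u,lip
E
python3 - <<'E'
from fk import *
np.set_printoptions(precision=3,suppress=True)
print(OC,UC)
qF=np.array([.126,.422,-.9926,-.7092,1.0206,2.5142])
bowl=np.array([.456,.1337])
rng=np.random.default_rng(0); res=[]
tilt=np.radians(118)
for k in range(150):
    q0=np.clip(qF+rng.normal(0,[.6,.4,.5,.8,.8,1.8]),LO+.1,HI-.1)
    def f(q):
        p=fkp(q,X);R=fkR(q);o,u,lip=cup(p,R); h=u[:2]/np.linalg.norm(u[:2])
        tz=R.apply([0,0,1])
        m=np.maximum(0,LO+.15-q)+np.maximum(0,q-HI+.15)
        return np.r_[(lip-np.r_[bowl-.012*h,.085])*20,(u[2]-np.cos(tilt))*5,m*5, .05*tz[2],.03*(q-qF)]
    r=least_squares(f,q0,bounds=(LO,HI)); 
    if np.abs(r.fun[:10]).max()<.08: res.append((r.cost,r.x))
res.sort(key=lambda a:a[0]); seen=[]
for c,q in res:
    if any(np.abs(q-s).max()<.1 for s in seen): continue
    seen.append(q); p=fkp(q,X);R=fkR(q);o,u,lip=cup(p,R)
    print(round(c,4),q,'tcp',p,'tz',R.apply([0,0,1]),'u',u,'lip',lip,'wrist',fkp(q,X,True)[3])
    if len(seen)>7: break
E
```

```text
[-0.047  0.    -0.006] [ 0.941 -0.    -0.338]
0.0016 [-0.478  0.767 -0.701  0.874  1.22   2.99 ] tcp [0.442 0.175 0.125] tz [ 0.219  0.944 -0.246] u [ 0.623 -0.626 -0.469] lip [0.448 0.142 0.085] wrist [ 0.375 -0.111  0.199]
0.0025 [ 0.565  0.463 -1.116 -0.576 -0.964  1.608] tcp [0.477 0.094 0.119] tz [ 0.699 -0.529 -0.481] u [-0.148  0.871 -0.469] lip [0.458 0.122 0.085] wrist [0.264 0.255 0.265]
0.0038 [-0.466  0.586 -1.15  -0.57   1.22  -0.273] tcp [0.496 0.152 0.123] tz [ 0.543  0.778 -0.316] u [-0.883 -0.009 -0.469] lip [0.468 0.134 0.085] wrist [ 0.332 -0.084  0.219]
```

```bash
python3 - <<'E'
from fk import *
np.set_printoptions(precision=3,suppress=True)
qF=np.array([.126,.422,-.9926,-.7092,1.0206,2.5142])
bowl=np.array([.456,.1337])
rng=np.random.default_rng(0); res=[]
tilt=np.radians(115)
for k in range(200):
    q0=np.clip(qF+rng.normal(0,[.6,.4,.5,.8,.8,1.8]),LO+.1,HI-.1)
    def f(q):
        p=fkp(q,X);R=fkR(q);o,u,lip=cup(p,R); h=u[:2]/np.linalg.norm(u[:2])
        tz=R.apply([0,0,1])
        m=np.maximum(0,LO+.12-q)+np.maximum(0,q-HI+.12)
        return np.r_[(lip-np.r_[bowl-.012*h,.09])*20,(u[2]-np.cos(tilt))*5,m*5, .5*(tz[2]+.0),.005*(q-qF)]
    r=least_squares(f,q0,bounds=(LO,HI)); 
    if np.abs(r.fun[:10]).max()<.1: res.append((r.cost,r.x))
res.sort(key=lambda a:a[0]); seen=[]
for c,q in res:
    if any(np.abs(q-s).max()<.2 for s in seen): continue
    seen.append(q); p=fkp(q,X);R=fkR(q);o,u,lip=cup(p,R);tz=R.apply([0,0,1])
    print(round(c,4),q,'tcp',p,'tz',tz,'u',u,'lip',lip,'wrist',fkp(q,X,True)[3], tz[:2]@u[:2]/np.linalg.norm(tz[:2])/np.linalg.norm(u[:2]))
    if len(seen)>9: break
E
```

```text
0.0001 [-0.506  1.102 -0.512  1.526  1.25   2.039] tcp [0.435 0.173 0.134] tz [ 0.184  0.983 -0.001] u [ 0.764 -0.487 -0.423] lip [0.446 0.14  0.09 ] wrist [ 0.379 -0.126  0.135] -0.37379902664394105
0.0002 [ 0.681  1.173 -0.14   1.825 -1.35   2.033] tcp [0.496 0.115 0.134] tz [ 0.444 -0.896 -0.001] u [-0.904 -0.069 -0.423] lip [0.468 0.135 0.09 ] wrist [0.361 0.387 0.135] -0.3738587725694321
0.0003 [-0.454  1.13  -0.323  1.682  1.25  -2.032] tcp [0.488 0.164 0.134] tz [ 0.133  0.991 -0.002] u [-0.878 -0.224 -0.423] lip [0.468 0.137 0.09 ] wrist [ 0.448 -0.137  0.135] -0.37430921310204335
0.0008 [ 0.705  1.036 -1.088 -1.81  -1.35  -0.769] tcp [0.501 0.134 0.133] tz [ 0.791 -0.608 -0.068] u [-0.796 -0.432 -0.423] lip [0.467 0.139 0.09 ] wrist [0.261 0.318 0.153] -0.40584656365443456
0.0021 [ 0.679  0.917 -1.181 -1.488 -1.351  1.649] tcp [0.466 0.09  0.131] tz [ 0.752 -0.648 -0.125] u [ 0.234  0.876 -0.423] lip [0.453 0.122 0.09 ] wrist [0.238 0.286 0.169] -0.43502596762097695
0.005 [ 0.693  0.751 -0.659  0.59  -1.352  3.02 ] tcp [0.455 0.088 0.13 ] tz [ 0.554 -0.809 -0.198] u [ 0.415  0.806 -0.423] lip [0.451 0.123 0.09 ] wrist [0.287 0.334 0.19 ] -0.4750694514341561
0.0098 [-0.477  0.625 -1.181 -0.718  1.252 -0.103] tcp [0.499 0.149 0.128] tz [ 0.565  0.777 -0.277] u [-0.904  0.071 -0.423] lip [0.468 0.133 0.09 ] wrist [ 0.328 -0.087  0.212] -0.5231569811053149
0.0102 [-0.477  0.655 -0.849  0.536  1.252 -3.02 ] tcp [0.444 0.178 0.128] tz [ 0.31   0.909 -0.28 ] u [ 0.576 -0.699 -0.423] lip [0.448 0.143 0.09 ] wrist [ 0.35  -0.098  0.213] -0.5249735197704541
0.0118 [-0.458  0.562 -1.181 -0.425  1.253 -2.25 ] tcp [0.454 0.179 0.127] tz [ 0.491  0.817 -0.303] u [ 0.402 -0.812 -0.423] lip [0.451 0.144 0.09 ] wrist [ 0.305 -0.069  0.219] -0.5399961230851775
```

```bash
cat > path.py <<'E'
from fk import *
from scipy.spatial.transform import Slerp
np.set_printoptions(precision=3,suppress=True)
bowl=np.array([.456,.1337])
qP=np.array([.565,.463,-1.116,-.576,-.964,1.608]); RP=fkR(qP)
Ru=Rtool(np.radians(-37),np.arccos(UC[0]))   # upright
hP=cup(fkp(qP,X),RP)[1][:2]; hP=hP/np.linalg.norm(hP)
def low(p,R):
    B=np.array([[x,y,z] for x in(-.042,.042) for y in(-.042,.042) for z in(-.073,-.2)]+[[x,y,z] for x in (-.011,.011) for y in (-.05,.05) for z in (0,-.07)])
    o,u,l=cup(p,R); w=R.apply(B)+p; return w[:8,2].min(),w[8:,2].min(), o[2]-.0325*np.sqrt(1-u[2]**2)
def pourpose(s,zl):
    R=Slerp([0,1],Rn.concatenate([Ru,RP]))([s])[0]
    o,u,l=cup(np.zeros(3),R); 
    return np.r_[bowl-.012*hP,zl]-l,R
E
python3 - <<'E'
from path import *
q=np.array([.126,.422,-.9926,-.7092,1.0206,2.5142])
# stage1
p0=np.array([.506,.399,.21]);R0=fkR(q)
pU=None
sched=lambda t: np.interp(t,[0,35,60,75,130],[.17,.16,.115,.092,.088])
for s in [0,.1]:
    pass
R=Ru; pU=np.array([.50,.12,.25])
o,u,l=cup(pU,Ru); print('upright cup origin',o,u)
az0=np.arctan2(R0.apply([0,0,1])[1],R0.apply([0,0,1])[0]); print(np.degrees(az0))
for s in np.linspace(0,1,11):
    R=Rn.from_euler('z',-s*(az0+np.radians(37)))*R0; p=p0+s*(pU-p0)+[0,0,.04*np.sin(np.pi*s)]
    q,e=ik(p,R,q); print(round(s,2),p,q,round(e,4),fkp(q,X,True)[3],low(p,R))
print('pour')
for s in np.linspace(0,1.1,23):
    R=Slerp([0,1],Rn.concatenate([Ru,RP]))([min(s,1)])[0]
    if s>1: R=Rn.from_rotvec((s-1)*(RP*Ru.inv()).as_rotvec())*RP
    o,u,l=cup(np.zeros(3),R); t=np.degrees(np.arccos(u[2])); zl=sched(t)
    b=bowl-.012*hP-hP*np.interp(t,[0,60],[.03,0])
    p=np.r_[b,zl]-l if s>0.05 else pU
    q,e=ik(p,R,q); print(round(s,2),'tilt',t.round(1),'h',np.degrees(np.arctan2(u[1],u[0])).round(),p,q,round(e,4),np.array(low(p,R)))
print('total rot',np.degrees((RP*Ru.inv()).magnitude()))
E
```

```text
upright cup origin [0.482 0.133 0.208] [0. 0. 1.]
72.18694120282535
0.0 [0.506 0.399 0.21 ] [ 0.126  0.422 -0.993 -0.709  1.021  2.514] 0.0 [0.419 0.127 0.313] (np.float64(0.19521310814452314), np.float64(0.19962784759553737), np.float64(0.16779026125609903))
0.1 [0.505 0.371 0.226] [ 0.126  0.363 -1.139 -0.951  0.866  2.705] 0.0 [0.368 0.121 0.329] (np.float64(0.211573787919521), np.float64(0.21598852737053525), np.float64(0.18415094103110735))
0.2 [0.505 0.343 0.242] [ 0.15   0.308 -1.249 -1.107  0.677  2.848] 0.0 [0.323 0.123 0.344] (np.float64(0.22672451823622208), np.float64(0.2311392576872363), np.float64(0.19930167134780322))
0.3 [0.504 0.315 0.254] [ 0.203  0.215 -1.3   -1.104  0.457  2.955] 0.0209 [0.289 0.135 0.364] (np.float64(0.23957378791952103), np.float64(0.24398852737053525), np.float64(0.21215094103110213))
0.4 [0.504 0.287 0.264] [ 0.293  0.104 -1.3   -0.995  0.189  3.061] 0.0558 [0.263 0.156 0.386] (np.float64(0.24925536879632929), np.float64(0.2536701082473435), np.float64(0.2218325219079104))
0.5 [0.503 0.26  0.27 ] [ 0.383  0.061 -1.3   -0.953 -0.07   3.14 ] 0.0
[... 2967 characters left out ...]
.103]
0.85 tilt 103.7 h 86.0 [0.473 0.084 0.119] [ 0.543  0.483 -1.183 -0.741 -0.946  1.9  ] 0.0 [0.103 0.075 0.11 ]
0.9 tilt 108.8 h 90.0 [0.474 0.087 0.12 ] [ 0.55   0.468 -1.16  -0.677 -0.951  1.801] 0.0 [0.103 0.079 0.117]
0.95 tilt 113.6 h 95.0 [0.476 0.091 0.122] [ 0.557  0.457 -1.136 -0.617 -0.957  1.704] 0.0 [0.104 0.083 0.123]
1.0 tilt 118.0 h 100.0 [0.477 0.094 0.123] [ 0.565  0.45  -1.113 -0.56  -0.964  1.608] 0.0 [0.106 0.087 0.129]
1.05 tilt 122.0 h 105.0 [0.477 0.097 0.123] [ 0.574  0.445 -1.091 -0.506 -0.972  1.513] 0.0 [0.108 0.092 0.134]
1.1 tilt 125.4 h 112.0 [0.477 0.1   0.124] [ 0.582  0.443 -1.07  -0.457 -0.981  1.417] 0.0 [0.11  0.096 0.138]
total rot 140.10226434913662
```

```bash
python3 - <<'E'
from path import *
q0=np.array([.126,.422,-.9926,-.7092,1.0206,2.5142])
for q1 in (qP,np.array([-.466,.586,-1.15,-.57,1.22,-.273])):
    print('--')
    for s in np.linspace(0,1,13):
        q=q0+s*(q1-q0); p=fkp(q,X);R=fkR(q);o,u,l=cup(p,R)
        print(round(s,2),p,'tilt',np.degrees(np.arccos(u[2])).round(),'h',np.degrees(np.arctan2(u[1],u[0])).round(),'o',o,'lip',l,R.apply([0,0,1]))
E
```

```text
--
0.0 [0.506 0.399 0.21 ] tilt 0.0 h 40.0 o [0.5   0.378 0.168] lip [0.524 0.399 0.253] [ 0.288  0.896 -0.339]
0.08 [0.518 0.392 0.175] tilt 8.0 h 111.0 o [0.512 0.366 0.136] lip [0.496 0.407 0.215] [ 0.36   0.824 -0.438]
0.17 [0.526 0.378 0.143] tilt 17.0 h 109.0 o [0.521 0.347 0.108] lip [0.503 0.401 0.179] [ 0.425  0.735 -0.529]
0.25 [0.532 0.36  0.114] tilt 26.0 h 107.0 o [0.527 0.324 0.084] lip [0.508 0.388 0.145] [ 0.482  0.631 -0.609]
0.33 [0.535 0.337 0.09 ] tilt 36.0 h 105.0 o [0.531 0.296 0.065] lip [0.51  0.37  0.115] [ 0.531  0.513 -0.675]
0.42 [0.535 0.309 0.071] tilt 46.0 h 104.0 o [0.531 0.266 0.053] lip [0.51  0.347 0.089] [ 0.573  0.385 -0.724]
0.5 [0.533 0.279 0.058] tilt 56.0 h 103.0 o [0.528 0.233 0.047] lip [0.508 0.319 0.068] [ 0.608  0.249 -0.754]
0.58 [0.529 0.247 0.051] tilt 66.0 h 102.0 o [0.524 0.2   0.048] lip [0.504 0.289 0.053] [ 0.637  0.109 -0.763]
0.67 [0.522 0.214 0.051] tilt 76.0 h 102.0 o [0.517 0.167 0.056] lip [0.499 0.256 0.045] [ 0.661 -0.032 -0.75 ]
0.75 [0.514 0.181 0.058] tilt 87.0 h 101.0 o [0.507 0.136 0.072] lip [0.491 0.221 0.044] [ 0.6
[... 1112 characters left out ...]
 ] [ 0.407  0.844 -0.351]
0.58 [0.515 0.243 0.146] tilt 71.0 h 167.0 o [0.551 0.213 0.138] lip [0.462 0.233 0.135] [ 0.428  0.834 -0.348]
0.67 [0.512 0.223 0.14 ] tilt 80.0 h 169.0 o [0.55  0.195 0.14 ] lip [0.463 0.212 0.122] [ 0.45   0.824 -0.344]
0.75 [0.509 0.204 0.135] tilt 90.0 h 171.0 o [0.548 0.178 0.143] lip [0.464 0.191 0.11 ] [ 0.472  0.814 -0.338]
0.83 [0.505 0.186 0.13 ] tilt 100.0 h 173.0 o [0.543 0.162 0.146] lip [0.465 0.171 0.1  ] [ 0.495  0.803 -0.332]
0.92 [0.501 0.169 0.126] tilt 109.0 h 177.0 o [0.536 0.147 0.15 ] lip [0.467 0.152 0.091] [ 0.519  0.791 -0.325]
1.0 [0.496 0.152 0.123] tilt 118.0 h -179.0 o [0.528 0.134 0.153] lip [0.468 0.134 0.085] [ 0.543  0.778 -0.316]
```

```bash
cat > pour.py <<'E'
from path import *
q0=np.array([.126,.422,-.9926,-.7092,1.0206,2.5142]); q3=np.array([-.466,.586,-1.15,-.57,1.22,-.273])
Rs=[fkR(q0+s*(q3-q0)) for s in np.linspace(0,1.15,24)]; SL=Slerp(np.linspace(0,1.15,24),Rn.concatenate(Rs))
h3=np.array([-1.,0])
def wp(s):
    R=SL([s])[0]; o,u,l=cup(np.zeros(3),R); t=np.degrees(np.arccos(u[2]))
    zl=np.interp(t,[0,35,60,75,130],[.19,.17,.12,.095,.088])
    b=bowl-.012*h3-h3*np.interp(t,[20,70],[.03,0])
    return np.r_[b,zl]-l,R,t
def rows(P,Rl,claw=.4):
    out=[]; p=P[0];R=Rl[0]
    for i in range(1,len(P)):
        sh=np.round(R.inv().apply(P[i]-p),3); dr=np.round((R.inv()*Rl[i]).as_rotvec(),3); p=p+R.apply(sh); R=R*Rn.from_rotvec(dr); out.append([dr.tolist(),sh.tolist(),claw])
    for k in range(0,len(out),10): print(str(out[k:k+10]))
    return p,R
E
python3 - <<'E'
from pour import *
p0,R0=cur(); print(p0)
q=q0.copy()
# phase1 : to s=.25
p1,R1,t=wp(.25); n=12
P=[p0+(p1-p0)*i/n for i in range(n+1)]; S1=Slerp([0,1],Rn.concatenate([R0,R1])); Rl=[S1([i/n])[0] for i in range(n+1)]
for p,R in zip(P,Rl):
    q,e=ik(p,R,q); print(p,np.degrees(np.arccos(R.apply(UC)[2])).round(),q,round(e,4),np.array(low(p,R)),fkp(q,X,True)[3])
print('pour')
for s in np.arange(.25,1.13,.04):
    p,R,t=wp(s); q,e=ik(p,R,q); print(round(s,2),p,t.round(),q,round(e,4),np.array(low(p,R)),fkp(q,X,True)[3])
rows(P,Rl)
E
```

```text
[0.506 0.399 0.21 ]
[0.506 0.399 0.21 ] 0.0 [ 0.126  0.422 -0.993 -0.709  1.021  2.514] 0.0 [0.195 0.2   0.168] [0.419 0.127 0.313]
[0.509 0.378 0.205] 3.0 [ 0.077  0.421 -0.992 -0.655  1.051  2.407] 0.0 [0.189 0.192 0.162] [0.42  0.106 0.309]
[0.512 0.356 0.2  ] 5.0 [ 0.028  0.421 -0.987 -0.59   1.081  2.292] 0.0 [0.182 0.185 0.155] [0.422 0.085 0.304]
[0.515 0.334 0.195] 8.0 [-0.021  0.423 -0.977 -0.514  1.108  2.17 ] 0.0 [0.176 0.178 0.149] [0.424 0.065 0.3  ]
[0.518 0.313 0.19 ] 10.0 [-0.071  0.426 -0.962 -0.428  1.134  2.04 ] 0.0 [0.169 0.171 0.143] [0.426 0.044 0.295]
[0.522 0.291 0.185] 13.0 [-0.12   0.432 -0.941 -0.331  1.156  1.902] 0.0 [0.163 0.164 0.137] [0.427 0.023 0.291]
[0.525 0.27  0.18 ] 15.0 [-0.168  0.442 -0.916 -0.225  1.175  1.757] 0.0 [0.157 0.157 0.132] [0.429 0.002 0.286]
[0.528 0.248 0.175] 18.0 [-0.216  0.455 -0.885 -0.112  1.19   1.606] 0.0 [0.151 0.15  0.126] [ 0.43  -0.019  0.282]
[0.531 0.227 0.17 ] 20.0 [-0.263  0.473 -0.851  0.005  1.201  1.451] 0.0 [0.145 0.144 0.12 ] [ 0.432 -0.04   0.277]
[0.534 0.205 0.166] 23.0 [-0.309  0.495 -0.812  0.124  1.208 
[... 3073 characters left out ...]
21]
[[[-0.005, -0.003, -0.045], [-0.011, 0.01, -0.017], 0.4], [[-0.005, -0.002, -0.046], [-0.012, 0.009, -0.016], 0.4], [[-0.005, -0.003, -0.045], [-0.012, 0.008, -0.017], 0.4], [[-0.004, -0.002, -0.046], [-0.013, 0.008, -0.017], 0.4], [[-0.005, -0.003, -0.045], [-0.013, 0.008, -0.016], 0.4], [[-0.005, -0.002, -0.046], [-0.013, 0.007, -0.016], 0.4], [[-0.005, -0.003, -0.045], [-0.014, 0.007, -0.017], 0.4], [[-0.005, -0.002, -0.046], [-0.014, 0.006, -0.016], 0.4], [[-0.005, -0.003, -0.045], [-0.014, 0.005, -0.016], 0.4], [[-0.005, -0.002, -0.046], [-0.015, 0.005, -0.016], 0.4]]
[[[-0.005, -0.003, -0.045], [-0.015, 0.005, -0.016], 0.4], [[-0.004, -0.002, -0.046], [-0.015, 0.003, -0.017], 0.4]]
```

```bash
cat > pour.py <<'E'
from path import *
q0=np.array([.126,.422,-.9926,-.7092,1.0206,2.5142]); DE=np.arccos(UC[0])
def wp(az,phi,dip=DE):
    R=Rtool(np.radians(az),dip,-np.radians(phi)); 
    # cup axis from UC
    o,u,l=cup(np.zeros(3),R); t=np.degrees(np.arccos(u[2])); h3=u[:2]/np.linalg.norm(u[:2])
    zl=np.interp(t,[0,35,60,75,130],[.19,.17,.12,.097,.092])
    b=bowl-.012*h3-h3*np.interp(t,[20,70],[.03,0])
    return np.r_[b,zl]-l,R,t,np.degrees(np.arctan2(h3[1],h3[0]))
def rows(P,Rl,claw=.4):
    out=[]; p=P[0];R=Rl[0]
    for i in range(1,len(P)):
        sh=np.round(R.inv().apply(P[i]-p),3); dr=np.round((R.inv()*Rl[i]).as_rotvec(),3); p=p+R.apply(sh); R=R*Rn.from_rotvec(dr); out.append([dr.tolist(),sh.tolist(),claw])
    for k in range(0,len(out),10): print(str(out[k:k+10]))
    return p,R
E
python3 - <<'E'
from pour import *
for az in (40,47,55):
    q=q0.copy(); print('az',az)
    for phi in list(range(30,150,20)):
        p,R,t,h=wp(az,phi); q,e=ik(p,R,q); print(phi,p,t.round(),h.round(),q,round(e,4),np.array(low(p,R)),fkp(q,X,True)[3])
E
```

```text
az 40
30 [0.531 0.09  0.151] 28.0 135.0 [-0.52   0.55  -1.276 -1.021  1.082  1.875] 0.0 [0.121 0.118 0.099] [ 0.312 -0.094  0.253]
50 [0.528 0.099 0.138] 47.0 139.0 [-0.498  0.618 -1.3   -1.141  1.067  1.558] 0.0006 [0.107 0.095 0.088] [ 0.309 -0.084  0.241]
70 [0.521 0.112 0.119] 65.0 143.0 [-0.48   0.681 -1.3   -1.178  1.066  1.192] 0.0199 [0.093 0.071 0.076] [ 0.31  -0.078  0.224]
90 [0.516 0.121 0.117] 83.0 149.0 [-0.464  0.678 -1.3   -1.161  1.063  0.837] 0.0416 [0.102 0.069 0.087] [ 0.31  -0.073  0.224]
110 [0.509 0.131 0.125] 101.0 156.0 [-0.449  0.621 -1.3   -1.088  1.059  0.479] 0.0639 [0.099 0.077 0.111] [ 0.309 -0.067  0.236]
130 [0.5   0.141 0.13 ] 117.0 166.0 [-0.438  0.574 -1.3   -1.011  1.059  0.108] 0.0839 [0.099 0.087 0.132] [ 0.306 -0.062  0.244]
az 47
30 [0.536 0.099 0.151] 28.0 142.0 [-0.518  0.497 -1.144 -0.64   1.157  1.657] 0.0 [0.121 0.118 0.099] [ 0.341 -0.11   0.253]
50 [0.532 0.108 0.138] 47.0 146.0 [-0.501  0.546 -1.174 -0.751  1.148  1.344] 0.0 [0.107 0.095 0.088] [ 0.337 -0.1    0.241]
70 [0.523 0.12  0.119] 65.0 150.0 [-0.483  0.628 -1.215 -0.906  1.137
[... 498 characters left out ...]
1 -0.184  1.21   1.354] 0.0 [0.121 0.118 0.099] [ 0.376 -0.123  0.253]
50 [0.535 0.119 0.138] 47.0 154.0 [-0.491  0.525 -1.005 -0.279  1.206  1.04 ] 0.0 [0.107 0.095 0.088] [ 0.371 -0.115  0.241]
70 [0.524 0.129 0.119] 65.0 158.0 [-0.48   0.576 -1.05  -0.403  1.202  0.72 ] 0.0 [0.093 0.071 0.076] [ 0.36  -0.105  0.222]
90 [0.517 0.137 0.117] 83.0 164.0 [-0.47   0.583 -1.081 -0.465  1.199  0.398] 0.0 [0.102 0.069 0.087] [ 0.353 -0.097  0.219]
110 [0.508 0.145 0.125] 101.0 171.0 [-0.461  0.555 -1.11  -0.487  1.196  0.07 ] 0.0 [0.099 0.077 0.111] [ 0.344 -0.089  0.228]
130 [0.497 0.152 0.13 ] 117.0 -179.0 [-0.458  0.536 -1.143 -0.509  1.194 -0.271] 0.0 [0.099 0.087 0.132] [ 0.333 -0.082  0.233]
```

```bash
python3 - <<'E'
from pour import *
p0,R0=cur(); print(p0)
p1,R1,t,h=wp(52,30); n=12
P=[p0+(p1-p0)*i/n for i in range(n+1)]; S1=Slerp([0,1],Rn.concatenate([R0,R1])); Rl=[S1([i/n])[0] for i in range(n+1)]
q=q0.copy(); mx=0
for p,R in zip(P,Rl):
    qn,e=ik(p,R,q); mx=max(mx,np.abs(qn-q).max(),e); q=qn
print(mx,q,p1)
rows(P,Rl)
E
```

```text
[0.506 0.399 0.21 ]
0.09431769264430057 [-0.511  0.489 -1.039 -0.356  1.195  1.474] [0.538 0.106 0.151]
[[[-0.027, -0.007, -0.033], [-0.012, 0.01, -0.019], 0.4], [[-0.027, -0.007, -0.034], [-0.013, 0.01, -0.019], 0.4], [[-0.027, -0.007, -0.033], [-0.013, 0.01, -0.019], 0.4], [[-0.026, -0.008, -0.033], [-0.014, 0.011, -0.018], 0.4], [[-0.027, -0.007, -0.034], [-0.014, 0.01, -0.018], 0.4], [[-0.027, -0.007, -0.033], [-0.015, 0.01, -0.018], 0.4], [[-0.027, -0.007, -0.033], [-0.015, 0.01, -0.017], 0.4], [[-0.027, -0.007, -0.034], [-0.015, 0.011, -0.017], 0.4], [[-0.027, -0.007, -0.033], [-0.016, 0.01, -0.016], 0.4], [[-0.027, -0.007, -0.033], [-0.017, 0.01, -0.016], 0.4]]
[[[-0.026, -0.007, -0.034], [-0.017, 0.01, -0.016], 0.4], [[-0.027, -0.008, -0.033], [-0.017, 0.009, -0.015], 0.4]]
```

>>> {"name": "move_arm", "arguments": {
  "motion": [
    [[-0.027,-0.007,-0.033],[-0.012,0.01,-0.019],0.4],
    [[-0.027,-0.007,-0.033],[-0.013,0.01,-0.019],0.4],
    [[-0.027,-0.007,-0.033],[-0.013,0.01,-0.019],0.4],
    [[-0.027,-0.007,-0.033],[-0.014,0.01,-0.018],0.4],
    [[-0.027,-0.007,-0.033],[-0.014,0.01,-0.018],0.4],
    [[-0.027,-0.007,-0.033],[-0.015,0.01,-0.018],0.4],
    [[-0.027,-0.007,-0.033],[-0.015,0.01,-0.017],0.4],
    [[-0.027,-0.007,-0.033],[-0.015,0.01,-0.017],0.4],
    [[-0.027,-0.007,-0.033],[-0.016,0.01,-0.016],0.4],
    [[-0.027,-0.007,-0.033],[-0.017,0.01,-0.016],0.4]
  ]
}}

```text
time_s: 5.95
tcp_pos: [0.5309, 0.1554, 0.1572]
orientation: [-1.808, -1.517, -1.58]
force: [-0.1, -0.5, -2.1]
gripper_width: 0.0641
```

>>> {"name": "move_arm", "arguments": {
  "motion": [
    [[-0.026,-0.007,-0.034],[-0.017,0.01,-0.016],0.4],
    [[-0.027,-0.008,-0.033],[-0.017,0.009,-0.015],0.4],
    [[0,0,0],[0,0,0],0.4],
    [[0,0,0],[0,0,0],0.4]
  ]
}}

```text
time_s: 6.35
tcp_pos: [0.536, 0.1075, 0.1478]
orientation: [-1.818, -1.57, -1.656]
force: [-0.6, -0.1, -2.1]
gripper_width: 0.0644
```

```bash
python3 - <<'E'
from pour import *
cv2.imwrite('pics/side7.png',bot.capture('side'));cv2.imwrite('pics/wrist7.png',bot.capture('wrist'))
s=bot.state(); print(s['joint_pos'],s['qvel'],s['force'])
p0,R0=cur(); print(p0,cup(p0,R0))
print((R0.inv()*wp(52,30)[1]).as_rotvec())
P=[p0];Rl=[R0];q=s['joint_pos'];prev=(p0,R0)
phis=list(np.linspace(30,134,22))[1:]
for ph in phis:
    p,R,t,h=wp(52,ph); q,e=ik(p,R,q); P.append(p);Rl.append(R); print(round(ph),t.round(),h.round(),p,np.array(low(p,R)),round(e,4),q)
rows(P,Rl)
E
```

```text
[-0.509  0.493 -1.046 -0.367  1.195  1.478] [ 0.01  -0.013  0.     0.004  0.001 -0.004] [ 0.063 -0.808 -3.604]
[0.536 0.108 0.149] (array([0.542, 0.079, 0.112]), array([-0.393,  0.253,  0.884]), array([0.485, 0.116, 0.172]))
[-0.001 -0.001 -0.005]
35 33.0 148.0 [0.538 0.108 0.152] [0.121 0.116 0.1  ] 0.0 [-0.507  0.485 -1.044 -0.367  1.193  1.396]
40 37.0 149.0 [0.537 0.11  0.149] [0.118 0.111 0.098] 0.0 [-0.503  0.492 -1.051 -0.389  1.192  1.319]
45 42.0 150.0 [0.535 0.113 0.144] [0.113 0.103 0.093] 0.0 [-0.5    0.508 -1.061 -0.423  1.19   1.241]
50 47.0 151.0 [0.534 0.115 0.138] [0.107 0.096 0.088] 0.0 [-0.496  0.524 -1.07  -0.457  1.189  1.164]
55 51.0 152.0 [0.532 0.118 0.133] [0.103 0.089 0.084] 0.0 [-0.493  0.541 -1.081 -0.492  1.187  1.086]
60 56.0 153.0 [0.53  0.12  0.128] [0.098 0.082 0.081] 0.0 [-0.489  0.558 -1.092 -0.527  1.186  1.008]
65 60.0 154.0 [0.527 0.123 0.122] [0.094 0.075 0.077] 0.0 [-0.486  0.574 -1.103 -0.562  1.184  0.929]
70 65.0 155.0 [0.524 0.126 0.119] [0.093 0.071 0.076] 0.0 [-0.483  0.586 -1.114 -0.592  1.183  0.85 ]
75 70.0 156.0 [0.521 0.128 0.116] [0
[... 1704 characters left out ...]
, -0.004, 0.002], 0.4], [[-0.0, -0.0, -0.086], [0.003, -0.004, 0.001], 0.4], [[-0.0, -0.0, -0.086], [0.001, -0.004, 0.002], 0.4]]
[[[-0.0, -0.0, -0.087], [0.003, 0.001, 0.0], 0.4], [[-0.0, -0.0, -0.086], [0.002, 0.003, 0.0], 0.4], [[-0.0, -0.0, -0.087], [0.003, 0.002, -0.0], 0.4], [[-0.0, -0.0, -0.086], [0.002, 0.003, -0.001], 0.4], [[-0.0, -0.0, -0.087], [0.003, 0.002, -0.0], 0.4], [[-0.0, -0.0, -0.086], [0.002, 0.003, -0.001], 0.4], [[-0.0, -0.0, -0.086], [0.003, 0.002, -0.0], 0.4], [[-0.0, -0.0, -0.087], [0.002, 0.003, -0.001], 0.4], [[-0.0, -0.0, -0.086], [0.003, 0.002, -0.0], 0.4], [[-0.0, -0.0, -0.087], [0.002, 0.003, -0.001], 0.4]]
[[[-0.0, -0.0, -0.086], [0.002, 0.002, -0.001], 0.4]]
```

View pics/side7.png

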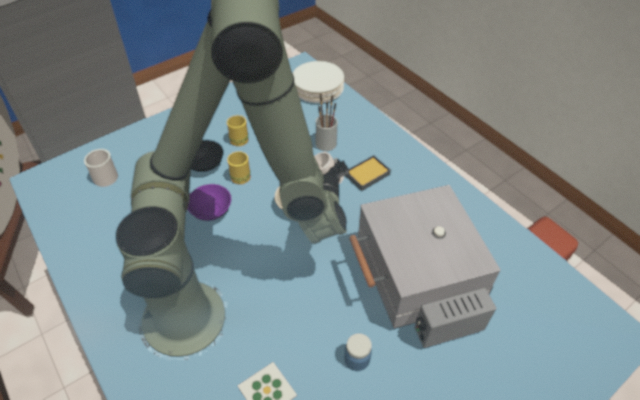

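View pics/wrist7.png

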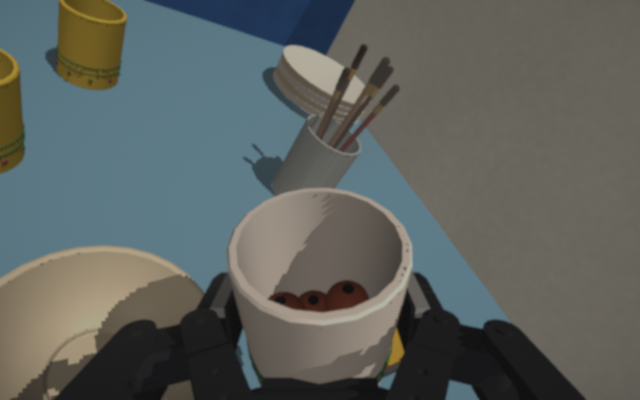

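The cup, tilted 28°, hangs over the bowl's right side, and its left lip points at the bowl (rim around (90,250)–(210,320)). The wrist is clear of the kiln. I tilt on about the lip.

>>> {"name": "move_arm", "arguments": {
  "motion": [
    [[0,0,-0.09],[0.002,0.003,0],0.4],
    [[0,0,-0.087],[0,-0.003,0.002],0.4],
    [[0,0,-0.087],[-0.002,-0.005,0.002],0.4],
    [[0,0,-0.087],[-0.002,-0.005,0.003],0.4],
    [[0,0,-0.086],[-0.001,-0.006,0.003],0.4],
    [[0,0,-0.087],[0,-0.006,0.002],0.4],
    [[0,0,-0.086],[0.001,-0.006,0.002],0.4],
    [[0,0,-0.087],[0.002,-0.004,0.002],0.4],
    [[0,0,0],[0,0,0],0.4]
  ]
}}

```text
time_s: 7.35
tcp_pos: [0.524, 0.1262, 0.1191]
orientation: [1.185, 2.128, 1.693]
force: [0.2, 0.2, -1.9]
gripper_width: 0.064
```

```bash
python3 - <<'E'
from pour import *
cv2.imwrite('pics/scene8.png',bot.capture('scene'));cv2.imwrite('pics/wrist8.png',bot.capture('wrist'))
s=bot.state(); print(s['joint_pos'],s['qvel'],s['force'])
p0,R0=cur(); print(p0,cup(p0,R0))
print((R0.inv()*wp(52,70)[1]).as_rotvec(),wp(52,70)[0]-p0)
E
```

```text
[-0.483  0.584 -1.111 -0.584  1.184  0.846] [-0.006 -0.008  0.009  0.002  0.002 -0.003] [-0.043  0.453 -1.762]
[0.525 0.125 0.12 ] (array([0.553, 0.089, 0.106]), array([-0.824,  0.378,  0.423]), array([0.47 , 0.127, 0.113]))
[-0.    -0.002 -0.006] [-0.001  0.    -0.001]
```

View pics/wrist8.png

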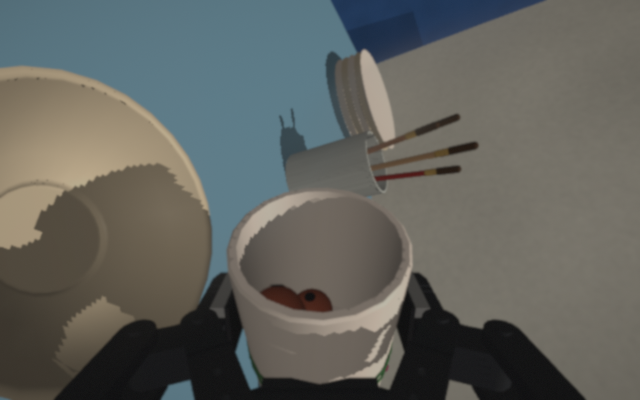

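View pics/scene8.png

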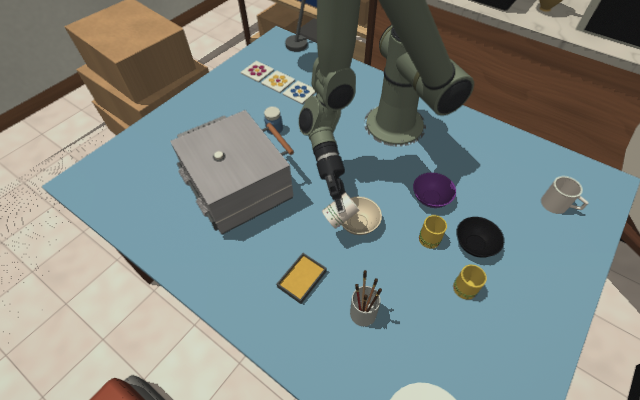

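>>> {"name": "move_arm", "arguments": {
  "motion": [
    [[0,0,-0.045],[0.001,-0.002,0.001],0.4],
    [[0,0,-0.045],[0.001,-0.002,0.001],0.4],
    [[0,0,-0.045],[0.001,-0.002,0.001],0.4],
    [[0,0,-0.045],[0.001,-0.001,0.001],0.4],
    [[0,0,-0.045],[0.001,0.001,0],0.4],
    [[0,0,-0.045],[0.001,0.001,0],0.4],
    [[0,0,-0.045],[0.001,0.001,0],0.4],
    [[0,0,-0.045],[0.001,0.001,0],0.4],
    [[0,0,0],[0,0,0],0.4],
    [[0,0,0],[0,0,0],0.4]
  ]
}}

```text
time_s: 8.45
tcp_pos: [0.5199, 0.1332, 0.1173]
orientation: [0.743, 2.177, 1.529]
force: [0.5, -0.6, -3.2]
gripper_width: 0.0641
```

```bash
python3 - <<'E'
from pour import *
cv2.imwrite('pics/scene9.png',bot.capture('scene')[170:260,300:420].repeat(4,0).repeat(4,1));cv2.imwrite('pics/wrist9.png',bot.capture('wrist'))
p0,R0=cur(); print(p0,cup(p0,R0))
E
```

```text
[0.52  0.133 0.117] (array([0.553, 0.1  , 0.12 ]), array([-0.939,  0.327,  0.109]), array([0.47 , 0.129, 0.097]))
```

View pics/wrist9.png

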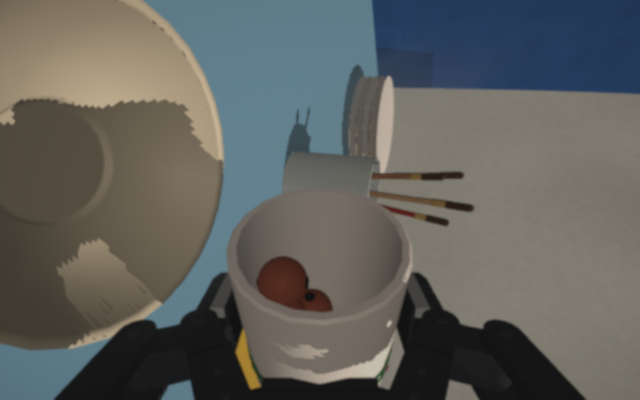

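View pics/scene9.png

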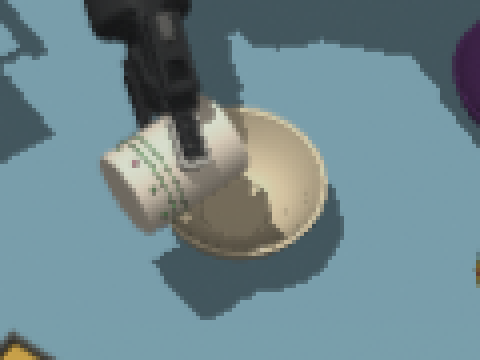

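>>> {"name": "move_arm", "arguments": {
  "motion": [
    [[0,0,-0.045],[0.001,0.001,0],0.4],
    [[0,0,-0.045],[0.001,0.001,0],0.4],
    [[0,0,-0.045],[0.001,0.001,0],0.4],
    [[0,0,-0.045],[0.001,0.002,0],0.4],
    [[0,0,-0.045],[0.001,0.001,0],0.4],
    [[0,0,-0.045],[0.002,0.001,-0.001],0.4],
    [[0,0,0],[0,0,0],0.4],
    [[0,0,0],[0,0,0],0.4],
    [[0,0,0],[0,0,0],0.4]
  ]
}}

```text
time_s: 9.45
tcp_pos: [0.5144, 0.1387, 0.1231]
orientation: [0.426, 2.174, 1.39]
force: [-0.4, 0.1, -1.9]
gripper_width: 0.0644
```

```bash
python3 - <<'E'
from pour import *
cv2.imwrite('pics/scene10.png',bot.capture('scene')[170:260,300:420].repeat(4,0).repeat(4,1));cv2.imwrite('pics/wrist10.png',bot.capture('wrist'))
p0,R0=cur(); print(p0,cup(p0,R0))
E
```

```text
[0.514 0.139 0.123] (array([0.549, 0.11 , 0.137]), array([-0.963,  0.238, -0.127]), array([0.471, 0.129, 0.094]))
```

View pics/wrist10.png

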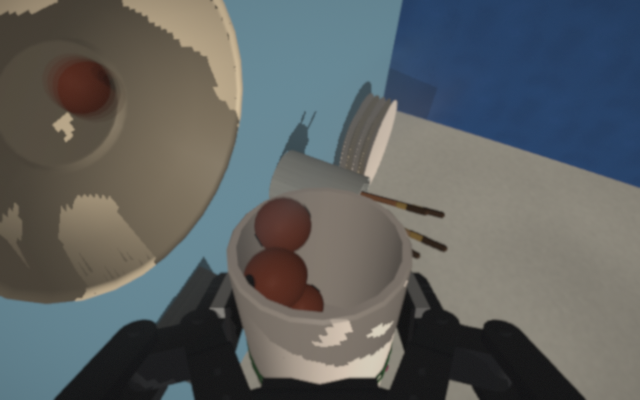

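View pics/scene10.png

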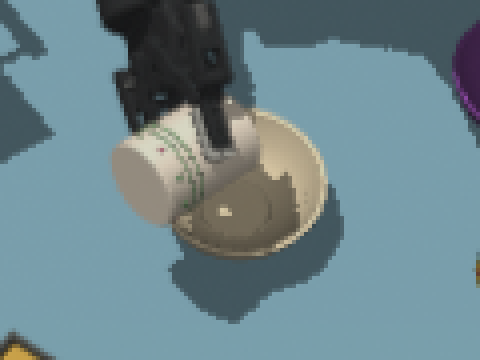

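The first bead is in the bowl at wrist pixel (82,88) and the next are at the lip. I continue slowly.

>>> {"name": "move_arm", "arguments": {
  "motion": [
    [[0,0,-0.03],[0.001,0.001,0],0.4],
    [[0,0,-0.03],[0.001,0.001,0],0.4],
    [[0,0,-0.03],[0.001,0.001,0],0.4],
    [[0,0,-0.03],[0,0.001,0],0.4],
    [[0,0,-0.03],[0.001,0.001,0],0.4],
    [[0,0,-0.03],[0.001,0.001,0],0.4],
    [[0,0,-0.03],[0.001,0.001,-0.001],0.4],
    [[0,0,-0.03],[0.001,0.001,0],0.4],
    [[0,0,0],[0,0,0],0.4],
    [[0,0,0],[0,0,0],0.4]
  ]
}}

```text
time_s: 10.55
tcp_pos: [0.5072, 0.1451, 0.128]
orientation: [0.157, 2.144, 1.257]
force: [-0.2, 0.9, -1.8]
gripper_width: 0.0644
```

>>> {"name": "move_arm", "arguments": {
  "motion": [
    [[0,0,-0.045],[0.001,0.001,0],0.4],
    [[0,0,-0.045],[0.001,0.001,0],0.4],
    [[0,0,-0.045],[0.001,0.001,0],0.4],
    [[0,0,-0.045],[0.001,0.001,0],0.4],
    [[0,0,-0.045],[0.001,0.001,0],0.4],
    [[0,0,-0.045],[0.001,0.001,0],0.4],
    [[0,0,0],[0,0,0],0.4],
    [[0,0,0],[0,0,0],0.4],
    [[0,0,0],[0,0,0],0.4]
  ]
}}

```text
time_s: 11.45
tcp_pos: [0.501, 0.1505, 0.1292]
orientation: [-0.128, 2.083, 1.1]
force: [0.3, -0.1, -2.3]
gripper_width: 0.0644
```

```bash
python3 - <<'E'
from pour import *
cv2.imwrite('pics/scene11.png',bot.capture('scene')[170:260,300:420].repeat(4,0).repeat(4,1));cv2.imwrite('pics/wrist11.png',bot.capture('wrist'))
p0,R0=cur(); print(p0,cup(p0,R0)); print(bot.state()['force'],bot.state()['joint_pos'])
E
```

```text
[0.501 0.151 0.129] (array([0.53 , 0.134, 0.163]), array([-0.858, -0.019, -0.513]), array([0.474, 0.133, 0.091]))
[ 0.683  0.307 -1.652] [-0.448  0.564 -1.204 -0.734  1.167 -0.213]
```

View pics/wrist11.png

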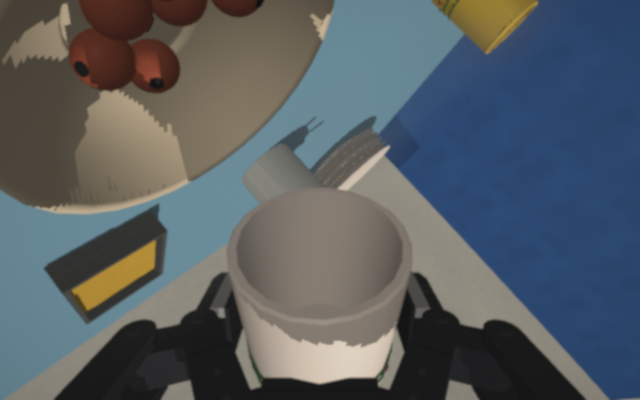

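View pics/scene11.png

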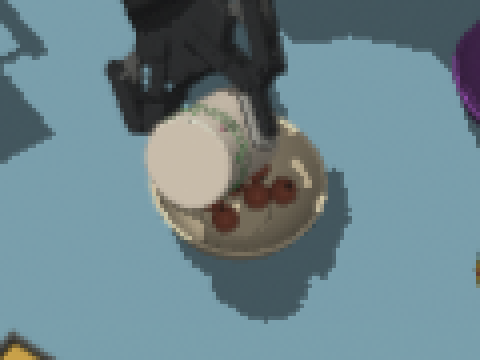

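```bash
python3 - <<'E'
from pour import *
p0,R0=cur(); u=R0.inv().apply([0,0,1]); print('up',u)
p1=p0+[0,0,.08]
print('up rows'); rows([p0+np.array([0,0,.08*i/4]) for i in range(5)],[R0]*5)
E
```

```text
up [-0.666  0.665 -0.338]
up rows
[[[0.0, 0.0, 0.0], [-0.013, 0.013, -0.007], 0.4], [[-0.0, 0.0, 0.0], [-0.014, 0.014, -0.007], 0.4], [[0.0, 0.0, 0.0], [-0.013, 0.013, -0.006], 0.4], [[-0.0, 0.0, 0.0], [-0.013, 0.013, -0.007], 0.4]]
```

>>> {"name": "move_arm", "arguments": {
  "motion": [
    [[0,0,0],[-0.013,0.013,-0.007],0.4],
    [[0,0,0],[-0.014,0.014,-0.007],0.4],
    [[0,0,0],[-0.013,0.013,-0.006],0.4],
    [[0,0,0],[-0.013,0.013,-0.007],0.4],
    [[0,0,0],[0,0,0],0.4]
  ]
}}

```text
time_s: 12.05
tcp_pos: [0.5015, 0.1503, 0.211]
orientation: [-0.132, 2.08, 1.097]
force: [1.2, 0.0, -2.2]
gripper_width: 0.0641
```

```bash
python3 - <<'E'
from pour import *
a=bot.capture('scene');b=bot.capture('side')
cv2.imwrite('pics/m12.png',np.hstack([cv2.resize(a[170:260,300:420],None,fx=3.3,fy=3.3,interpolation=2),cv2.resize(b[150:240,240:360],None,fx=3.3,fy=3.3,interpolation=2)]))
cv2.imwrite('pics/wrist12.png',bot.capture('wrist'))
p0,R0=cur(); print(p0)
g=np.array([.5065,.3988,.0440]); Rg=fkR(Q[4])
pp=g+[0,0,.14]; n=18
P=[p0+(pp-p0)*i/n for i in range(n+1)]; S1=Slerp([0,1],Rn.concatenate([R0,Rg])); Rl=[S1([i/n])[0] for i in range(n+1)]
q=bot.state()['joint_pos']
for p,R in zip(P,Rl):
    q,e=ik(p,R,q); print(p,np.degrees(np.arccos(R.apply(UC)[2])).round(),q,round(e,4),np.array(low(p,R)))
rows(P,Rl)
E
```

```text
[0.501 0.151 0.208]
[0.501 0.151 0.208] 121.0 [-0.448  0.277 -1.155 -0.397  1.167 -0.213] 0.0 [0.177 0.168 0.214]
[0.501 0.164 0.207] 115.0 [-0.405  0.267 -1.158 -0.423  1.133 -0.044] 0.0 [0.178 0.164 0.207]
[0.501 0.178 0.206] 108.0 [-0.362  0.259 -1.155 -0.437  1.101  0.116] 0.0 [0.18  0.161 0.199]
[0.502 0.192 0.204] 102.0 [-0.321  0.253 -1.148 -0.442  1.073  0.27 ] 0.0 [0.182 0.158 0.192]
[0.502 0.206 0.203] 95.0 [-0.281  0.251 -1.138 -0.441  1.049  0.419] 0.0 [0.185 0.156 0.185]
[0.502 0.219 0.202] 89.0 [-0.242  0.251 -1.126 -0.437  1.028  0.565] 0.0 [0.189 0.155 0.178]
[0.503 0.233 0.2  ] 82.0 [-0.206  0.255 -1.112 -0.433  1.012  0.708] 0.0 [0.193 0.155 0.171]
[0.503 0.247 0.199] 75.0 [-0.171  0.261 -1.097 -0.429  1.     0.85 ] 0.0 [0.188 0.153 0.165]
[0.503 0.261 0.198] 69.0 [-0.138  0.271 -1.082 -0.427  0.992  0.991] 0.0 [0.183 0.152 0.159]
[0.504 0.275 0.196] 62.0 [-0.107  0.283 -1.068 -0.43   0.987  1.131] 0.0 [0.179 0.151 0.154]
[0.504 0.288 0.195] 55.0 [-0.078  0.297 -1.054 -0.437  0.986  1.273] 0.0 [0.175 0.151 0.15 ]
[0.504 0.302 0.193] 48.0 [-0.05   0.314 -1.041 -0.451
[... 1174 characters left out ...]
, 0.021, 0.123], [0.007, 0.002, 0.012], 0.4]]
[[[0.008, 0.021, 0.123], [0.007, 0.001, 0.012], 0.4], [[0.009, 0.021, 0.123], [0.007, -0.0, 0.012], 0.4], [[0.009, 0.021, 0.123], [0.007, -0.001, 0.012], 0.4], [[0.009, 0.021, 0.123], [0.006, -0.002, 0.012], 0.4], [[0.008, 0.022, 0.123], [0.006, -0.002, 0.013], 0.4], [[0.009, 0.021, 0.123], [0.005, -0.003, 0.012], 0.4], [[0.009, 0.021, 0.123], [0.005, -0.003, 0.013], 0.4], [[0.009, 0.021, 0.122], [0.004, -0.003, 0.013], 0.4]]<stdin>:11: RuntimeWarning: invalid value encountered in arccos
path.py:10: RuntimeWarning: invalid value encountered in sqrt
  o,u,l=cup(p,R); w=R.apply(B)+p; return w[:8,2].min(),w[8:,2].min(), o[2]-.0325*np.sqrt(1-u[2]**2)
```

View pics/m12.png

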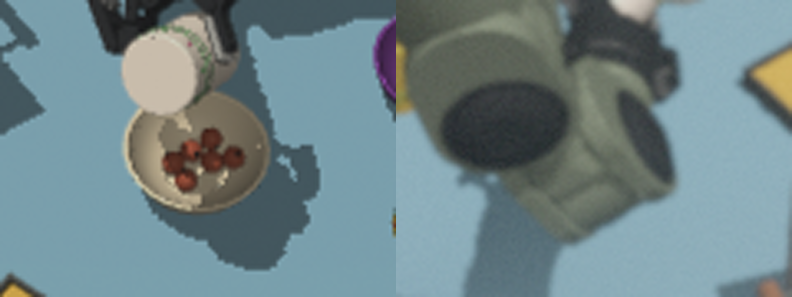

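View pics/wrist12.png

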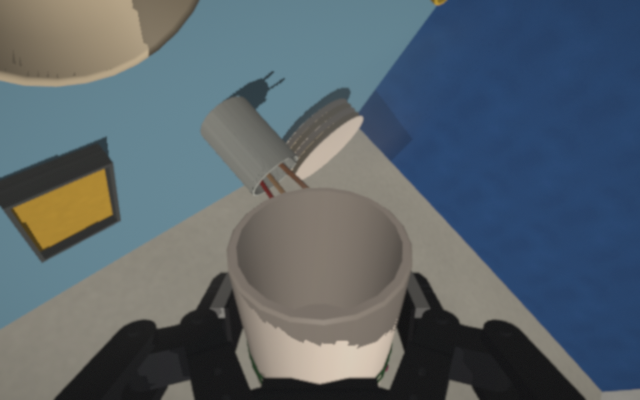

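All six beads lie in the bowl: in the crop's left half at (212,138), (192,150), (173,162), (212,160), (235,157) and (187,180). The cup is empty, so I carry it back.

>>> {"name": "move_arm", "arguments": {
  "motion": [
    [[0.009,0.021,0.123],[0.004,0.008,0.011],0.4],
    [[0.009,0.021,0.123],[0.005,0.007,0.011],0.4],
    [[0.009,0.021,0.123],[0.005,0.006,0.011],0.4],
    [[0.009,0.021,0.123],[0.006,0.006,0.011],0.4],
    [[0.009,0.021,0.123],[0.006,0.006,0.011],0.4],
    [[0.009,0.021,0.123],[0.007,0.004,0.011],0.4],
    [[0.009,0.021,0.123],[0.007,0.004,0.011],0.4],
    [[0.009,0.021,0.123],[0.007,0.003,0.012],0.4],
    [[0.009,0.021,0.123],[0.008,0.002,0.011],0.4],
    [[0.009,0.021,0.123],[0.007,0.002,0.012],0.4]
  ]
}}

```text
time_s: 13.2
tcp_pos: [0.5033, 0.2891, 0.1933]
orientation: [-1.258, -2.312, -1.64]
force: [0.3, 0.6, -1.3]
gripper_width: 0.0639
```

>>> {"name": "move_arm", "arguments": {
  "motion": [
    [[0.009,0.021,0.123],[0.007,0.001,0.012],0.4],
    [[0.009,0.021,0.123],[0.007,0,0.012],0.4],
    [[0.009,0.021,0.123],[0.007,-0.001,0.012],0.4],
    [[0.009,0.021,0.123],[0.006,-0.002,0.012],0.4],
    [[0.009,0.021,0.123],[0.006,-0.002,0.013],0.4],
    [[0.009,0.021,0.123],[0.005,-0.003,0.012],0.4],
    [[0.009,0.021,0.123],[0.005,-0.003,0.013],0.4],
    [[0.009,0.021,0.122],[0.004,-0.003,0.013],0.4],
    [[0,0,0],[0,0,0],0.4],
    [[0,0,0],[0,0,0],0.4]
  ]
}}

```text
time_s: 14.2
tcp_pos: [0.5061, 0.399, 0.1822]
orientation: [-1.725, -1.257, -1.204]
force: [0.5, -0.4, -2.0]
gripper_width: 0.0638
```

```bash
python3 - <<'E'
from pour import *
cv2.imwrite('pics/side13.png',bot.capture('side'));cv2.imwrite('pics/wrist13.png',bot.capture('wrist'))
p0,R0=cur(); Rg=fkR(Q[4]); g=np.array([.5065,.3988,.0440])
print(p0,(R0.inv()*Rg).as_rotvec(),bot.state()['force'], cup(p0,R0)[:2])
n=7; S1=Slerp([0,1],Rn.concatenate([R0,Rg]))
rows([p0+(g-p0)*i/n for i in range(n+1)],[S1([min(1,i/4)])[0] for i in range(n+1)])
E
```

```text
[0.507 0.399 0.183] [-0.001  0.004 -0.001] [-0.085  0.2   -1.969] (array([0.5  , 0.378, 0.141]), array([0.002, 0.004, 1.   ]))
[[[-0.0, 0.001, -0.0], [-0.019, -0.0, 0.007], 0.4], [[-0.0, 0.001, -0.0], [-0.018, -0.0, 0.007], 0.4], [[-0.0, 0.001, -0.001], [-0.019, -0.0, 0.006], 0.4], [[-0.001, 0.001, 0.0], [-0.019, -0.0, 0.007], 0.4], [[0.0, 0.0, 0.0], [-0.019, -0.0, 0.007], 0.4], [[0.0, 0.0, 0.0], [-0.018, -0.0, 0.007], 0.4], [[0.0, 0.0, 0.0], [-0.019, -0.0, 0.006], 0.4]]
```

View pics/wrist13.png

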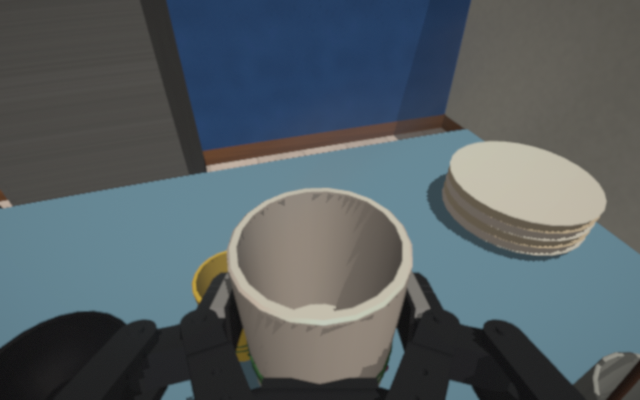

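View pics/side13.png

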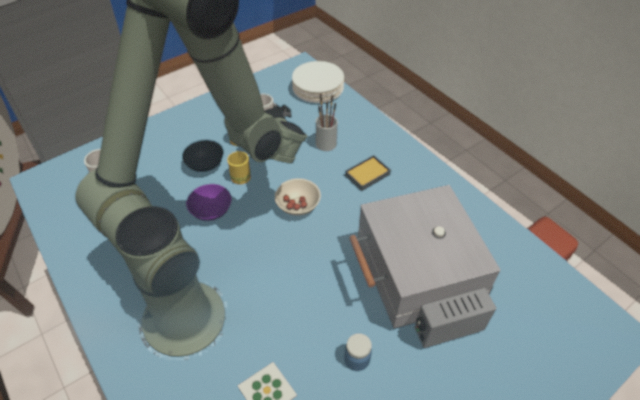

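>>> {"name": "move_arm", "arguments": {
  "motion": [
    [[0,0.001,0],[-0.019,0,0.007],0.4],
    [[0,0.001,0],[-0.019,0,0.007],0.4],
    [[0,0.001,0],[-0.019,0,0.006],0.4],
    [[0,0.001,0],[-0.019,0,0.007],0.4],
    [[0,0,0],[-0.019,0,0.007],0.4],
    [[0,0,0],[-0.018,0,0.007],0.4],
    [[0,0,0],[-0.012,0,0.004],0.4],
    [[0,0,0],[-0.005,0,0.002],0.4],
    [[0,0,0],[0,0,0],0.4],
    [[0,0,0],[0,0,0],0.4]
  ]
}}

```text
time_s: 15.3
tcp_pos: [0.5074, 0.3991, 0.0465]
orientation: [-1.721, -1.254, -1.211]
force: [1.0, 0.3, -1.7]
gripper_width: 0.0645
```

```bash
python3 - <<'E'
from pour import *
p0,R0=cur(); print(p0,bot.state()['force'], cup(p0,R0)[:2])
E
```

```text
[0.507 0.399 0.047] [ 1.033  0.263 -1.727] (array([0.501, 0.378, 0.004]), array([-0.   , -0.001,  1.   ]))
```

>>> {"name": "move_arm", "arguments": {
  "motion": [
    [[0,0,0],[-0.002,0,0.0007],0.4],
    [[0,0,0],[-0.001,0,0.0003],0.4],
    [[0,0,0],[-0.001,0,0.0003],0.4],
    [[0,0,0],[0,0,0],0.4],
    [[0,0,0],[0,0,0],0.4]
  ]
}}

```text
time_s: 15.8
tcp_pos: [0.5072, 0.3992, 0.0422]
orientation: [-1.72, -1.254, -1.211]
force: [-0.1, -1.0, 1.1]
gripper_width: 0.0643
```

```bash
python3 - <<'E'
from pour import *
p0,R0=cur(); print(p0,bot.state()['force'], cup(p0,R0)[:2])
E
```

```text
[0.507 0.399 0.042] [-0.089 -0.952  1.081] (array([0.501, 0.379, 0.   ]), array([-0.   , -0.002,  1.   ]))
```

The cup is on the bench: vertical force went from −1.9 N to +1.1 N. I release it and back off along the fingers.

>>> {"name": "move_arm", "arguments": {
  "motion": [
    [[0,0,0],[0,0,0],0.85],
    [[0,0,0],[0,0,0],1],
    [[0,0,0],[0,0,0],1],
    [[0,0,0],[0,0,0],1]
  ]
}}

```text
time_s: 16.2
tcp_pos: [0.5069, 0.3992, 0.0417]
orientation: [-1.721, -1.254, -1.21]
force: [-0.6, 0.9, -0.0]
gripper_width: 0.0853
```

>>> {"name": "move_arm", "arguments": {
  "motion": [
    [[0,0,0],[0,0,-0.02],1],
    [[0,0,0],[0,0,-0.03],1],
    [[0,0,0],[0.005,0,-0.035],1],
    [[0,0,0],[0.02,0,-0.035],1],
    [[0,0,0],[0.03,0,-0.025],1],
    [[0,0,0],[0.035,0,-0.015],1],
    [[0,0,0],[0.03,0,-0.01],1],
    [[0,0,0],[0,0,0],1]
  ]
}}

```text
time_s: 17.0
tcp_pos: [0.4736, 0.2881, 0.2121]
orientation: [-1.718, -1.259, -1.218]
force: [1.6, -1.1, -0.1]
gripper_width: 0.0855
```

```bash
python3 - <<'E'
from pour import *
cv2.imwrite('pics/scene14.png',bot.capture('scene'));cv2.imwrite('pics/wrist14.png',bot.capture('wrist'))
p0,R0=cur(); print(p0,bot.state()['force'],bot.state()['joint_pos'],bot.state()['time_s'])
E
```

```text
[0.472 0.288 0.209] [0.784 0.067 0.022] [-0.15   0.331 -0.999 -0.18   1.191  2.018] 17.1
```

View pics/wrist14.png

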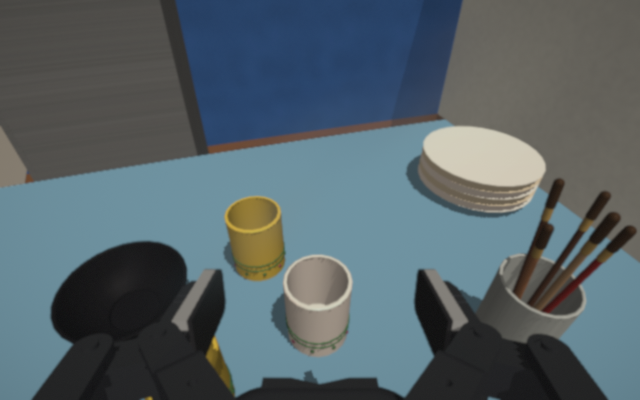

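View pics/scene14.png

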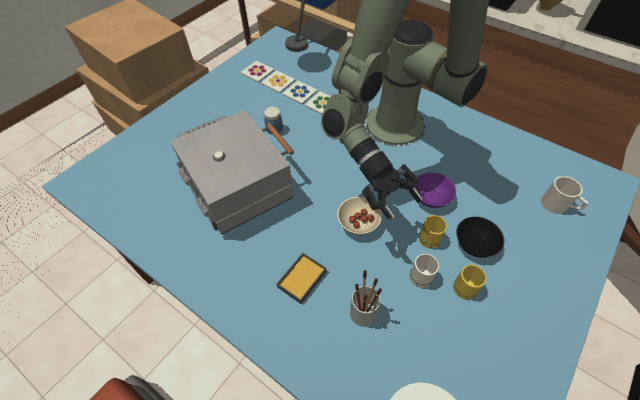

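The cup stands upright at about (318,305) in the wrist picture, released, with its floor visible and empty. The bowl holds the beads, and the bystanders are unmoved. Next I go over the handle to measure it.

```bash
cat > hood.py <<'E'
from pour import *
def Rh(dip,yaw=-.36):
    k=np.array([np.cos(yaw),np.sin(yaw),0]); up=np.array([0,0,1.]); c,s=np.cos(dip),np.sin(dip)
    z=c*k-s*up; y=s*k+c*up; x=np.cross(y,z); return Rn.from_matrix(np.c_[x,y,z])
E
python3 - <<'E'
from hood import *
p0,R0=cur(); q=bot.state()['joint_pos']
R1=Rh(np.radians(85)); pv=np.array([.385,-.29,.33]); n=20
P=[p0+(pv-p0)*i/n+np.array([0,0,.06*np.sin(np.pi*i/n)]) for i in range(n+1)]; S=Slerp([0,1],Rn.concatenate([R0,R1])); Rl=[S([min(1,i/18)])[0] for i in range(n+1)]
for p,R in zip(P,Rl):
    qn,e=ik(p,R,q); print(p,qn,round(e,4),np.abs(qn-q).max().round(3),fkp(qn,X,True)[3]); q=qn
rows(P,Rl,.5)
E
```

```text
[0.472 0.288 0.209] [-0.15   0.331 -0.999 -0.18   1.191  2.018] 0.0 0.0 [0.385 0.016 0.311]
[0.468 0.259 0.224] [-0.207  0.25  -0.925  0.148  1.144  1.837] 0.0 0.328 [ 0.381 -0.005  0.346]
[0.464 0.23  0.239] [-0.261  0.192 -0.857  0.399  1.086  1.701] 0.0 0.252 [ 0.378 -0.025  0.38 ]
[0.459 0.202 0.254] [-0.311  0.146 -0.795  0.595  1.021  1.599] 0.0 0.195 [ 0.375 -0.043  0.413]
[0.455 0.173 0.268] [-0.358  0.11  -0.736  0.749  0.953  1.523] 0.0 0.155 [ 0.372 -0.061  0.444]
[0.45  0.144 0.281] [-0.401  0.081 -0.679  0.874  0.884  1.466] 0.0 0.124 [ 0.37  -0.077  0.474]
[0.446 0.115 0.294] [-0.441  0.058 -0.625  0.974  0.814  1.422] 0.0 0.101 [ 0.368 -0.092  0.501]
[0.442 0.086 0.305] [-0.477  0.04  -0.573  1.055  0.744  1.387] 0.0 0.081 [ 0.367 -0.107  0.527]
[0.437 0.057 0.314] [-0.51   0.027 -0.524  1.12   0.675  1.36 ] 0.0 0.069 [ 0.366 -0.12   0.55 ]
[0.433 0.028 0.323] [-0.54   0.018 -0.479  1.171  0.607  1.337] 0.0 0.068 [ 0.365 -0.133  0.571]
[ 0.429 -0.001  0.329] [-0.567  0.013 -0.437  1.209  0.54   1.319] 0.0 0.067 [ 0.364 -0.145  0.589]
[ 0.424 -0.03   0.335] [-0.592  0.0
[... 1383 characters left out ...]
], [-0.014, 0.006, -0.027], 0.5], [[-0.006, -0.068, -0.001], [-0.018, 0.006, -0.024], 0.5], [[-0.006, -0.069, -0.0], [-0.019, 0.006, -0.022], 0.5]]
[[[-0.006, -0.068, -0.001], [-0.022, 0.006, -0.019], 0.5], [[-0.006, -0.068, -0.0], [-0.024, 0.006, -0.017], 0.5], [[-0.006, -0.068, -0.001], [-0.025, 0.006, -0.013], 0.5], [[-0.005, -0.068, -0.001], [-0.027, 0.006, -0.01], 0.5], [[-0.006, -0.068, -0.0], [-0.028, 0.006, -0.008], 0.5], [[-0.006, -0.069, -0.001], [-0.028, 0.006, -0.004], 0.5], [[-0.006, -0.068, -0.0], [-0.029, 0.006, -0.001], 0.5], [[-0.006, -0.068, -0.001], [-0.028, 0.006, 0.001], 0.5], [[0.0, 0.0, 0.0], [-0.029, 0.006, 0.003], 0.5], [[0.0, 0.0, 0.0], [-0.029, 0.006, 0.004], 0.5]]
```

>>> {"name": "move_arm", "arguments": {
  "motion": [
    [[-0.003,-0.034,0],[0.003,0.003,-0.016],0.5],
    [[-0.003,-0.034,0],[0.003,0.003,-0.016],0.5],
    [[-0.006,-0.068,0],[0.002,0.005,-0.033],0.5],
    [[-0.006,-0.068,-0.001],[0,0.005,-0.032],0.5],
    [[-0.006,-0.068,0],[-0.003,0.005,-0.032],0.5],
    [[-0.006,-0.068,-0.001],[-0.006,0.005,-0.031],0.5],
    [[-0.006,-0.068,0],[-0.009,0.006,-0.03],0.5],
    [[-0.006,-0.068,-0.001],[-0.012,0.006,-0.028],0.5],
    [[-0.006,-0.068,0],[-0.014,0.006,-0.027],0.5],
    [[-0.006,-0.068,-0.001],[-0.018,0.006,-0.024],0.5]
  ]
}}

```text
time_s: 18.1
tcp_pos: [0.4348, 0.03, 0.317]
orientation: [-2.219, -1.567, -0.738]
force: [0.9, -0.0, -1.2]
gripper_width: 0.0427
```

>>> {"name": "move_arm", "arguments": {
  "motion": [
    [[-0.006,-0.068,0],[-0.019,0.006,-0.022],0.5],
    [[-0.006,-0.068,-0.001],[-0.022,0.006,-0.019],0.5],
    [[-0.006,-0.068,0],[-0.024,0.006,-0.017],0.5],
    [[-0.006,-0.068,-0.001],[-0.025,0.006,-0.013],0.5],
    [[-0.006,-0.068,-0.001],[-0.027,0.006,-0.01],0.5],
    [[-0.006,-0.068,0],[-0.028,0.006,-0.008],0.5],
    [[-0.006,-0.068,-0.001],[-0.028,0.006,-0.004],0.5],
    [[-0.006,-0.068,0],[-0.029,0.006,-0.001],0.5],
    [[-0.006,-0.068,-0.001],[-0.028,0.006,0.001],0.5],
    [[0,0,0],[-0.029,0.006,0.003],0.5]
  ]
}}

```text
time_s: 19.1
tcp_pos: [0.3912, -0.2574, 0.3244]
orientation: [2.531, 1.753, 0.088]
force: [1.0, -0.4, 0.7]
gripper_width: 0.0428
```

>>> {"name": "move_arm", "arguments": {
  "motion": [
    [[0,0,0],[-0.029,0.006,0.004],0.4],
    [[0,0,0],[0,0,0],0.4],
    [[0,0,0],[0,0,0],0.4]
  ]
}}

```text
time_s: 19.4
tcp_pos: [0.3862, -0.2869, 0.3205]
orientation: [2.536, 1.749, 0.09]
force: [-0.0, 0.3, -0.6]
gripper_width: 0.0342
```

```bash
python3 - <<'E'
from hood import *
import pickle
s=bot.state(); print(s['joint_pos'],s['qvel'],s['tcp_pos'],s['gripper_width'])
C=cam('wrist'); im=bot.capture('wrist'); cv2.imwrite('pics/w15.png',im); pickle.dump(C,open('w15.pkl','wb'))
R0=cur()[1]; print((R0.inv()*Rh(np.radians(85))).as_rotvec())
E
```

```text
[-0.824  0.092 -0.266  1.146  0.049  1.112] [ 0.024 -0.027 -0.003  0.008  0.003  0.   ] [ 0.386 -0.287  0.321] 0.034172499335012554
[-0.004 -0.013 -0.003]
```

View pics/w15.png

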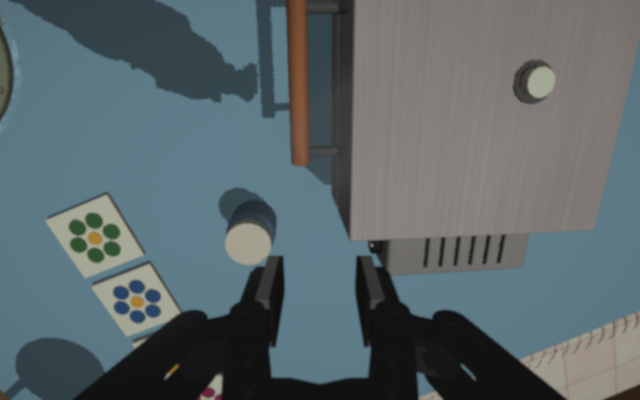

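```bash
python3 - <<'E'
from hood import *
import pickle
np.set_printoptions(precision=4,suppress=True)
C=pickle.load(open('w15.pkl','rb')); im=cv2.imread('pics/w15.png')
# bar centre by colour per row
hsv=cv2.cvtColor(im,cv2.COLOR_BGR2HSV)
m=cv2.inRange(hsv,(3,90,60),(18,255,255)); m[170:]=0; m[:,:270]=0;m[:,340:]=0
pts=[]
for r in range(2,162,5):
    x=np.where(m[r])[0]
    if len(x)>5: pts.append((x.mean(),r,x.min(),x.max()))
pts=np.array(pts); print(pts[::5]); ys=np.where(m.any(1))[0]; print('rows',ys.min(),ys.max())
W=plane(C,pts[:,:2],.142); d=W[-1]-W[0]; d/=np.linalg.norm(d); 
c=W.mean(0); u,s,vt=np.linalg.svd(W-c); v=vt[0]*np.sign(vt[0][1]); print('dir',v,'yaw',np.arctan2(-v[0],v[1]))
post=plane(C,[(302,152),(298,7)],.142); print(post,'len',np.linalg.norm(post[0]-post[1]),'mid',post.mean(0))
e=plane(C,[(301,ys.max()+.5)],.142)[0]; print('end',e,'mid from end',e+v*.075)
print('width mm',[np.linalg.norm(np.diff(plane(C,[(p[2],p[1]),(p[3]+1,p[1])],.142),axis=0)) for p in pts[::8]])
print('hood',plane(C,[(350,238),(592,228),(355,0)],.179))
E
```

```text
[[296.    2.  287.  305. ]
 [297.   27.  288.  306. ]
 [297.5  52.  289.  306. ]
 [298.5  77.  290.  307. ]
 [298.5 102.  290.  307. ]
 [299.5 127.  292.  307. ]
 [300.  152.  293.  307. ]]
rows 0 164
dir [ 0.3484  0.9373 -0.    ] yaw -0.3558625891529302
[[ 0.396  -0.2611  0.142 ]
 [ 0.4386 -0.1448  0.142 ]] len 0.12392630050342383 mid [ 0.4173 -0.203   0.142 ]
end [ 0.3906 -0.272   0.142 ] mid from end [ 0.4167 -0.2017  0.142 ]
width mm [np.float64(0.016019608294643467), np.float64(0.015622885494628662), np.float64(0.01611375890828268), np.float64(0.015728688888399258)]
hood [[ 0.4088 -0.3454  0.179 ]
 [ 0.6418 -0.4337  0.179 ]
 [ 0.4771 -0.1619  0.179 ]]
```

```bash
python3 - <<'E'
from hood import *
p0,R0=cur(); q=bot.state()['joint_pos']
R1=Rh(np.radians(75),-.357); t=R1.apply([0,0,1]); B=np.array([.4166,-.2022,.142]); g=B+.019*t
pre=g-.09*t; n=6
print('g',g,'pre',pre,(R0.inv()*R1).as_rotvec())
P=[p0+(pre-p0)*i/n for i in range(n+1)]; S=Slerp([0,1],Rn.concatenate([R0,R1])); Rl=[S([i/n])[0] for i in range(n+1)]
rows(P,Rl,.4)
for p,R in list(zip(P,Rl))[-1:]+[(g,R1)]: q,e=ik(p,R,q); print(q,e)
k=np.array([np.cos(-.357),np.sin(-.357),0])
for a in (.2,.4,.55,.68):
    b=B+k*(.303-(.303*np.cos(a)-.056*np.sin(a)))+np.array([0,0,.303*np.sin(a)+.056*np.cos(a)-.056]); q,e=ik(b+.019*t,R1,q); print(a,b,q,e)
E
```

```text
g [ 0.421 -0.204  0.124] pre [ 0.399 -0.196  0.211] [-0.179 -0.013 -0.007]
[[[-0.03, -0.002, -0.001], [0.015, -0.005, 0.018], 0.4], [[-0.03, -0.002, -0.001], [0.014, -0.005, 0.018], 0.4], [[-0.029, -0.002, -0.002], [0.015, -0.006, 0.018], 0.4], [[-0.03, -0.002, -0.001], [0.015, -0.007, 0.018], 0.4], [[-0.03, -0.002, -0.001], [0.015, -0.006, 0.017], 0.4], [[-0.03, -0.003, -0.001], [0.015, -0.008, 0.018], 0.4]]
[-0.679 -0.043 -0.729  0.636  0.082  1.259] 2.7755575615628914e-16
[-0.66   0.124 -0.82   0.376  0.077  1.278] 7.880747443511638e-10
0.2 [ 0.433 -0.208  0.201] [-0.647  0.069 -0.696  0.555  0.074  1.29 ] 8.938536022462529e-11
0.4 [ 0.459 -0.218  0.256] [-0.628  0.065 -0.546  0.708  0.069  1.309] 3.344729632148713e-10
0.55 [ 0.486 -0.228  0.292] [-0.611  0.09  -0.42   0.807  0.065  1.325] 5.0350140723409696e-11
0.68 [ 0.513 -0.238  0.32 ] [-0.596  0.128 -0.304  0.884  0.061  1.339] 4.399987318937092e-11
```

>>> {"name": "move_arm", "arguments": {
  "motion": [
    [[-0.03,-0.002,-0.001],[0.015,-0.005,0.018],0.4],
    [[-0.03,-0.002,-0.001],[0.014,-0.005,0.018],0.4],
    [[-0.03,-0.002,-0.001],[0.015,-0.006,0.018],0.4],
    [[-0.03,-0.002,-0.001],[0.015,-0.007,0.018],0.4],
    [[-0.03,-0.002,-0.001],[0.015,-0.006,0.017],0.4],
    [[-0.03,-0.003,-0.001],[0.015,-0.008,0.018],0.4],
    [[0,0,0],[0,0,0],0.4],
    [[0,0,0],[0,0,0],0.4]
  ]
}}

```text
time_s: 20.25
tcp_pos: [0.4001, -0.1957, 0.212]
orientation: [2.393, 1.663, 0.219]
force: [0.3, -0.1, 0.9]
gripper_width: 0.0339
```

```bash
python3 - <<'E'
from hood import *
import pickle
cv2.imwrite('pics/scene16.png',cv2.resize(bot.capture('scene')[90:240,160:340],None,fx=4,fy=4,interpolation=2))
C=cam('wrist');cv2.imwrite('pics/w16.png',bot.capture('wrist'))
p0,R0=cur(); s=bot.state(); print(p0,s['force'],s['gripper_width'])
R1=Rh(np.radians(75),-.357); t=R1.apply([0,0,1]); B=np.array([.4166,-.2022,.142]); g=B+.019*t
print((R0.inv()*R1).as_rotvec(),R0.inv().apply(g-p0))
print('bar pts in wrist',proj(C,[B,B+.075*np.array([.3494,.937,0]),B-.075*np.array([.3494,.937,0])]))
E
```

```text
[ 0.401 -0.197  0.213] [ 0.153 -0.818  0.104] 0.03414762903622586
[ 0.006  0.003 -0.   ] [ 0.001 -0.003  0.092]
bar pts in wrist [[313.534 216.867]
 [312.919 101.896]
 [314.07  309.221]]
```

View pics/w16.png

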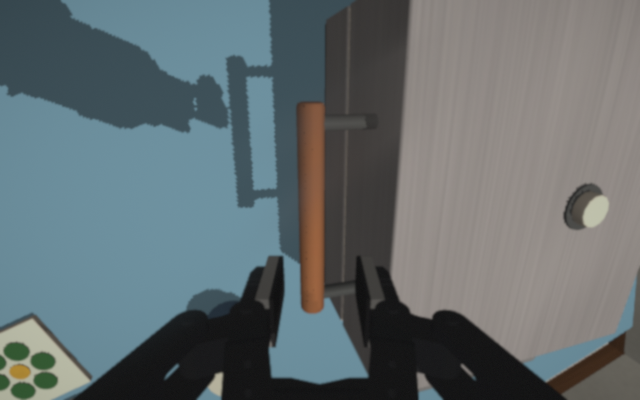

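View pics/scene16.png

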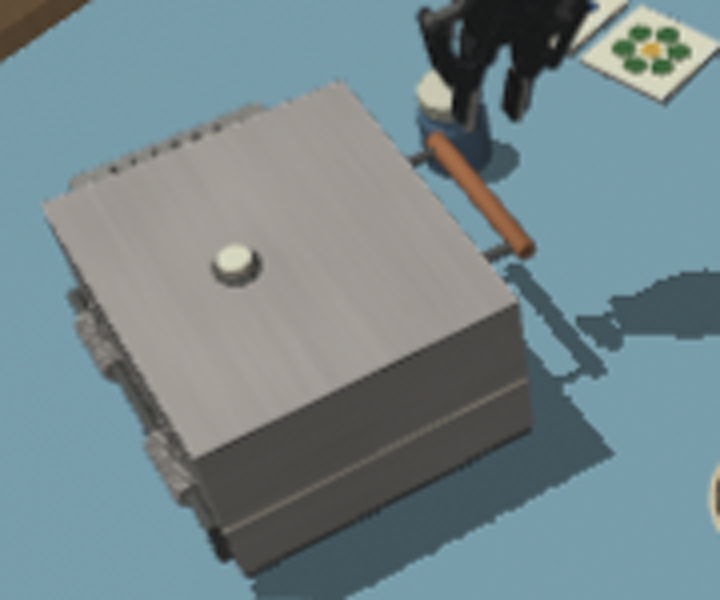

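The bar lies between the fingers in line, centre about (312,207), and my predicted ends match its ends at rows 102 and 309. I go down onto it.

>>> {"name": "move_arm", "arguments": {
  "motion": [
    [[0.003,0.001,0],[0,-0.001,0.02],0.4],
    [[0.003,0.001,0],[0.001,-0.002,0.022],0.4],
    [[0,0,0],[0,0,0.022],0.4],
    [[0,0,0],[0,0,0.018],0.4],
    [[0,0,0],[0,0,0.01],0.4],
    [[0,0,0],[0,0,0],0.4],
    [[0,0,0],[0,0,0],0.4]
  ]
}}

```text
time_s: 21.05
tcp_pos: [0.4204, -0.2034, 0.1227]
orientation: [2.399, 1.664, 0.217]
force: [0.2, -0.1, 0.3]
gripper_width: 0.0345
```

```bash
python3 - <<'E'
from hood import *
C=cam('wrist');cv2.imwrite('pics/w17.png',bot.capture('wrist'))
p0,R0=cur(); s=bot.state(); print(p0,s['force'],s['gripper_width'])
R1=Rh(np.radians(75),-.357); t=R1.apply([0,0,1]); B=np.array([.4166,-.2022,.142]); g=B+.019*t
print((R0.inv()*R1).as_rotvec(),R0.inv().apply(g-p0))
E
```

```text
[ 0.421 -0.203  0.123] [-0.379 -0.114  0.469] 0.0344248730463626
[-0.001  0.001 -0.001] [-0.     0.001 -0.   ]
```

View pics/w17.png

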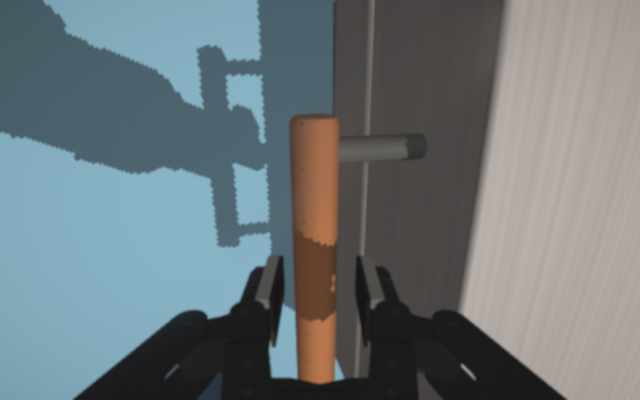

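>>> {"name": "move_arm", "arguments": {
  "motion": [
    [[0,0,0],[0,0,0],0.1],
    [[0,0,0],[0,0,0],0.1],
    [[0,0,0],[0,0,0],0.1],
    [[0,0,0],[0,0,0],0.1]
  ],
  "force": 40
}}

```text
time_s: 21.5
tcp_pos: [0.4187, -0.2026, 0.1224]
orientation: [2.4, 1.665, 0.214]
force: [-6.0, 0.7, 4.0]
gripper_width: 0.0169
```

```bash
cat >> hood.py <<'E'
K=np.array([np.cos(-.357),np.sin(-.357),0]); Z=np.array([0,0,1.])
def barpos(B,a): return B+K*(.303-(.303*np.cos(a)-.056*np.sin(a)))+Z*(.303*np.sin(a)+.056*np.cos(a)-.056)
E
python3 - <<'E'
from hood import *
np.set_printoptions(precision=4,suppress=True)
p0,R0=cur(); s=bot.state(); print(p0,R0.as_rotvec(),s['force'],s['gripper_width'],s['time_s'])
np.save('grip.npy',np.r_[p0,R0.as_rotvec()])
# rows: fixed orientation
As=np.concatenate([[0,.006,.018],np.arange(.04,.601,.03)])
P=[barpos(p0,a) for a in As]; rows(P,[R0]*len(P),.1); print(len(As),As[-1])
E
```

```text
[ 0.4187 -0.2026  0.1224] [2.4002 1.6645 0.2143] [-5.9708  0.7445  4.0169] 0.01685003020540987 21.5
[[[0.0, 0.0, 0.0], [-0.0, 0.001, -0.002], 0.1], [[0.0, -0.0, 0.0], [-0.0, 0.001, -0.003], 0.1], [[0.0, -0.0, 0.0], [-0.0, 0.003, -0.006], 0.1], [[0.0, -0.0, 0.0], [-0.0, 0.005, -0.008], 0.1], [[0.0, -0.0, 0.0], [-0.0, 0.005, -0.008], 0.1], [[0.0, -0.0, 0.0], [-0.0, 0.004, -0.008], 0.1], [[0.0, -0.0, 0.0], [-0.0, 0.006, -0.008], 0.1], [[0.0, -0.0, 0.0], [-0.0, 0.005, -0.007], 0.1], [[0.0, -0.0, 0.0], [-0.0, 0.005, -0.008], 0.1], [[0.0, -0.0, 0.0], [-0.0, 0.006, -0.007], 0.1]]
[[[0.0, -0.0, 0.0], [-0.0, 0.006, -0.007], 0.1], [[0.0, -0.0, 0.0], [-0.0, 0.006, -0.007], 0.1], [[0.0, -0.0, 0.0], [-0.0, 0.007, -0.006], 0.1], [[0.0, -0.0, 0.0], [-0.0, 0.006, -0.007], 0.1], [[0.0, -0.0, 0.0], [-0.0, 0.007, -0.006], 0.1], [[0.0, -0.0, 0.0], [-0.0, 0.007, -0.006], 0.1], [[0.0, -0.0, 0.0], [-0.0, 0.007, -0.006], 0.1], [[0.0, -0.0, 0.0], [-0.0, 0.008, -0.006], 0.1], [[0.0, -0.0, 0.0], [-0.0, 0.007, -0.005], 0.1], [[0.0, -0.0, 0.0], [-0.0, 0.008, -0.005], 0.1]]
[[[0.0, -0.0, 0.0], [-0.0, 0.008, -0.005], 0.1]]
22 0.5800000000000002
```

Gripped: opening 16.9 mm on the 18 mm bar. I lift along the hinge's arc.

>>> {"name": "move_arm", "arguments": {
  "motion": [
    [[0,0,0],[0,-0.001,-0.002],0.1],
    [[0,0,0],[0,0.001,-0.003],0.1],
    [[0,0,0],[0,0.003,-0.006],0.1],
    [[0,0,0],[0,0.005,-0.008],0.1],
    [[0,0,0],[0,0.005,-0.008],0.1],
    [[0,0,0],[0,0.004,-0.008],0.1],
    [[0,0,0],[0,0.006,-0.008],0.1],
    [[0,0,0],[0,0.005,-0.007],0.1],
    [[0,0,0],[0,0.005,-0.008],0.1],
    [[0,0,0],[0,0,0],0.1]
  ]
}}

```text
time_s: 22.5
tcp_pos: [0.436, -0.209, 0.1876]
orientation: [2.399, 1.664, 0.217]
force: [-1.4, -2.7, -5.3]
gripper_width: 0.0166
```

```bash
cat >> hood.py <<'E'
def ang():
    from scipy.optimize import minimize_scalar
    g=np.load('grip.npy'); p0,R0=cur(); off=np.array([0,0,-.019])
    b=p0+R0.apply(off); B0=g[:3]+Rn.from_rotvec(g[3:]).apply(off)
    r=minimize_scalar(lambda a:np.sum((barpos(B0,a)-b)**2),bounds=(-.1,1.1),method='bounded')
    e=b-barpos(B0,r.x); return r.x, np.array([e@K,e@np.cross(Z,K),e[2]]),R0
E
python3 - <<'E'
from hood import *
np.set_printoptions(precision=4,suppress=True)
a,e,R0=ang(); s=bot.state(); print('angle',a,'err k,lat,z',e,s['tcp_pos'],'F',s['force'],s['gripper_width'],s['time_s'])
g=np.load('grip.npy'); print('rot',(Rn.from_rotvec(g[3:]).inv()*R0).as_rotvec(), 'F rad',s['force']@K)
E
```

```text
angle 0.21980431491876953 err k,lat,z [-0.0011  0.0001  0.0005] [ 0.436  -0.209   0.1876] F [-1.3515 -2.7001 -5.269 ] 0.0166261940718104 22.5
rot [-0.002   0.0007 -0.0003] F rad -0.32269402523223806
```

>>> {"name": "move_arm", "arguments": {
  "motion": [
    [[0,0,0],[0,0.006,-0.007],0.1],
    [[0,0,0],[0,0.006,-0.007],0.1],
    [[0,0,0],[0,0.006,-0.007],0.1],
    [[0,0,0],[0,0.007,-0.006],0.1],
    [[0,0,0],[0,0.006,-0.007],0.1],
    [[0,0,0],[0,0.007,-0.006],0.1],
    [[0,0,0],[0,0,0],0.1]
  ]
}}

```text
time_s: 23.2
tcp_pos: [0.4584, -0.2172, 0.2353]
orientation: [2.403, 1.666, 0.212]
force: [-13.3, 0.0, 3.2]
gripper_width: 0.0163
```

```bash
python3 - <<'E'
from hood import *
np.set_printoptions(precision=4,suppress=True)
cv2.imwrite('pics/side18.png',bot.capture('side')); cv2.imwrite('pics/w18.png',bot.capture('wrist'))
a,e,R0=ang(); s=bot.state(); print('angle',a,'err k,lat,z',e,s['tcp_pos'],'F',s['force'],s['gripper_width'],s['time_s'])
As=np.arange(a,a+.31,.025); g=np.load('grip.npy'); p=s['tcp_pos']
P=[barpos(g[:3],x) for x in As]; print(As); rows([p]+P[1:],[R0]*len(P),.1)
E
```

```text
angle 0.38989888886879726 err k,lat,z [-0.0021  0.0001  0.0013] [ 0.458  -0.2171  0.2346] F [-12.603   -0.2809   4.1309] 0.016462453092218374 23.3
[0.3899 0.4149 0.4399 0.4649 0.4899 0.5149 0.5399 0.5649 0.5899 0.6149
 0.6399 0.6649 0.6899]
[[[0.0, 0.0, 0.0], [-0.0, 0.007, -0.003], 0.1], [[0.0, 0.0, 0.0], [-0.0, 0.006, -0.005], 0.1], [[0.0, 0.0, 0.0], [-0.0, 0.006, -0.005], 0.1], [[0.0, 0.0, 0.0], [-0.0, 0.006, -0.005], 0.1], [[0.0, 0.0, 0.0], [-0.0, 0.007, -0.004], 0.1], [[0.0, 0.0, 0.0], [-0.0, 0.006, -0.005], 0.1], [[0.0, 0.0, 0.0], [-0.0, 0.006, -0.004], 0.1], [[0.0, 0.0, 0.0], [-0.0, 0.007, -0.004], 0.1], [[0.0, 0.0, 0.0], [-0.0, 0.007, -0.004], 0.1], [[0.0, 0.0, 0.0], [-0.0, 0.006, -0.004], 0.1]]
[[[0.0, 0.0, 0.0], [-0.0, 0.007, -0.003], 0.1], [[0.0, 0.0, 0.0], [-0.0, 0.007, -0.004], 0.1]]
```

View pics/side18.png

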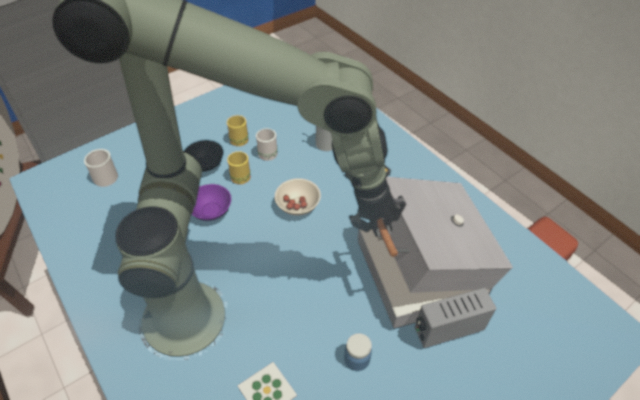

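View pics/w18.png

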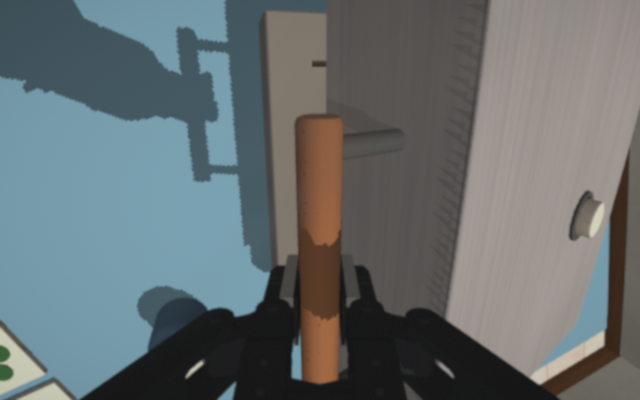

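The hood stands open about 0.39 with the bar firmly between the pads. There is a radial push of about 12 N toward the hinge, so I relieve about 3 mm of it and continue.

>>> {"name": "move_arm", "arguments": {
  "motion": [
    [[0,0,0],[0,0.005,-0.006],0.1],
    [[0,0,0],[0,0.005,-0.006],0.1],
    [[0,0,0],[0,0.006,-0.005],0.1],
    [[0,0,0],[0,0.006,-0.005],0.1],
    [[0,0,0],[0,0.006,-0.005],0.1],
    [[0,0,0],[0,0.006,-0.005],0.1],
    [[0,0,0],[0,0,0],0.1]
  ]
}}

```text
time_s: 24.0
tcp_pos: [0.4861, -0.2275, 0.2765]
orientation: [2.395, 1.663, 0.221]
force: [2.6, -4.7, -5.5]
gripper_width: 0.0165
```

```bash
python3 - <<'E'
from hood import *
np.set_printoptions(precision=4,suppress=True)
a,e,R0=ang(); s=bot.state(); print('angle',a,'err k,lat,z',e,s['tcp_pos'],'F',s['force'],s['force']@K,s['gripper_width'],s['time_s'])
E
```

```text
angle 0.5546551582293648 err k,lat,z [-0.0032  0.0002  0.0029] [ 0.4861 -0.2275  0.2765] F [ 2.6052 -4.6759 -5.4798] 4.075027610647362 0.01645988736620137 24.0
```

>>> {"name": "move_arm", "arguments": {
  "motion": [
    [[0,0,0],[0,0.006,-0.004],0.1],
    [[0,0,0],[0,0.006,-0.004],0.1],
    [[0,0,0],[0,0.006,-0.004],0.1],
    [[0,0,0],[0,0.006,-0.004],0.1],
    [[0,0,0],[0,0.007,-0.003],0.1],
    [[0,0,0],[0,0,0],0.1]
  ]
}}

```text
time_s: 24.6
tcp_pos: [0.5087, -0.2359, 0.3019]
orientation: [2.397, 1.664, 0.219]
force: [2.9, -4.1, -4.2]
gripper_width: 0.0164
```

```bash
python3 - <<'E'
from hood import *
np.set_printoptions(precision=4,suppress=True)
a,e,R0=ang(); s=bot.state(); print('angle',a,'err k,lat,z',e,s['tcp_pos'],'F',s['force'],s['force']@K,s['gripper_width'],s['time_s'])
cv2.imwrite('pics/w19.png',bot.capture('wrist'));cv2.imwrite('pics/scene19.png',bot.capture('scene'))
E
```

```text
angle 0.6667887143144561 err k,lat,z [-0.0036  0.0002  0.0041] [ 0.5087 -0.2359  0.3019] F [ 2.9029 -4.0712 -4.2046] 4.14262753611596 0.016415789421780333 24.6
```

View pics/scene19.png

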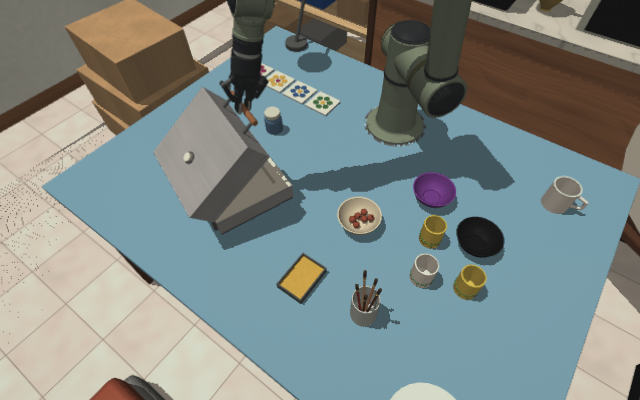

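View pics/w19.png

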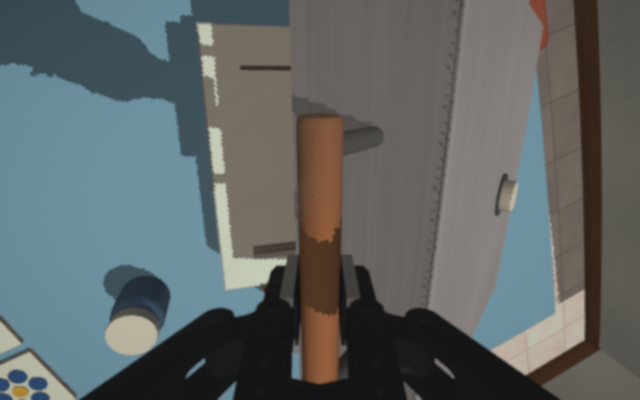

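```bash
python3 - <<'E'
from hood import *
np.set_printoptions(precision=1,suppress=True)
B=np.array([.4166,-.2022,0]); H=B+K*.303+Z*.086; L=np.cross(Z,K)
S=cam('scene')
for a in (.6,.63,.66,.69,.72):
    f=H-K*(.258*np.cos(a)-.093*np.sin(a))+Z*(.258*np.sin(a)+.093*np.cos(a))
    print(a,proj(S,[f+.14*L,f-.14*L]).ravel())
im=cv2.imread('pics/scene19.png'); cv2.imwrite('pics/s19c.png',cv2.resize(im[70:180,180:310],None,fx=5,fy=5,interpolation=2))
E
```

```text
0.6 [250.5 147.3 205.9  87.7]
0.63 [247.9 147.1 203.3  87.1]
0.66 [245.1 146.9 200.6  86.7]
0.69 [242.3 146.9 197.9  86.3]
0.72 [239.4 146.9 195.1  86. ]
```

View pics/s19c.png

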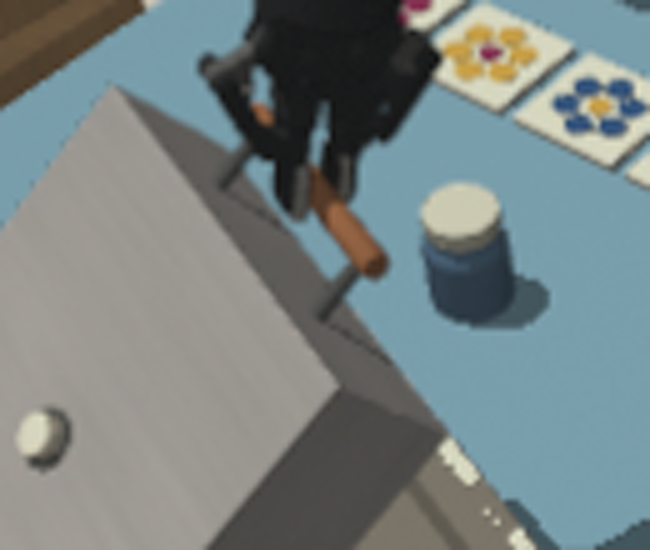

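```bash
python3 - <<'E'
from hood import *
np.set_printoptions(precision=1,suppress=True)
B=np.array([.4166,-.2022,0]); H=B+K*.303+Z*.086; L=np.cross(Z,K)
S=cam('scene')
a=0
f=H-K*(.258*np.cos(a)-.093*np.sin(a))+Z*(.258*np.sin(a)+.093*np.cos(a))
print(a,proj(S,[f+.14*L,f-.14*L]).ravel(),'seen 289.4 164.9 245.3 110.0')
E
```

```text
0 [288.  164.6 244.3 109.6] seen 289.4 164.9 245.3 110.0
```

>>> {"name": "move_arm", "arguments": {
  "motion": [
    [[0,0,0],[0,0.006,-0.003],0.1],
    [[0,0,0],[0,0.006,-0.003],0.1],
    [[0,0,0],[0,0,0],0.1],
    [[0,0,0],[0,0,0],0.1]
  ]
}}

```text
time_s: 25.1
tcp_pos: [0.5169, -0.2389, 0.3098]
orientation: [2.399, 1.664, 0.218]
force: [2.3, -5.2, -4.9]
gripper_width: 0.0164
```

```bash
python3 - <<'E'
from hood import *
np.set_printoptions(precision=4,suppress=True)
a,e,R0=ang(); s=bot.state(); print('angle',a,'err k,lat,z',e,s['tcp_pos'],'F',s['force'],s['force']@K,s['gripper_width'],s['time_s'])
im=bot.capture('scene');cv2.imwrite('pics/s20c.png',cv2.resize(im[70:180,180:310],None,fx=5,fy=5,interpolation=2))
E
```

```text
angle 0.7044136671993169 err k,lat,z [-0.0037  0.0003  0.0045] [ 0.5169 -0.2389  0.3098] F [ 2.3015 -5.2028 -4.9034] 3.9745793181558375 0.016447986930555967 25.1
```

View pics/s20c.png

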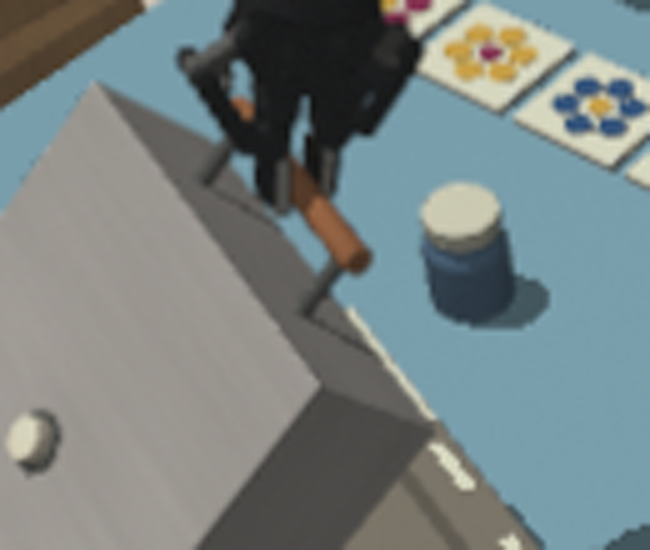

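Camera corners give about 0.69 and the tool position 0.70, so the hood is past balance. I ease back to about 0.55.

>>> {"name": "move_arm", "arguments": {
  "motion": [
    [[0,0,0],[0,-0.002,0.001],0.1],
    [[0,0,0],[0,-0.004,0.002],0.1],
    [[0,0,0],[0,-0.005,0.003],0.1],
    [[0,0,0],[0,-0.005,0.003],0.1],
    [[0,0,0],[0,-0.005,0.003],0.1],
    [[0,0,0],[0,-0.005,0.003],0.1],
    [[0,0,0],[0,-0.005,0.003],0.1],
    [[0,0,0],[0,-0.005,0.003],0.1],
    [[0,0,0],[0,-0.004,0.002],0.1],
    [[0,0,0],[0,-0.002,0.001],0.1]
  ]
}}

```text
time_s: 26.15
tcp_pos: [0.4841, -0.2268, 0.2751]
orientation: [2.4, 1.664, 0.217]
force: [2.6, -4.5, -3.0]
gripper_width: 0.0162
```

>>> {"name": "move_arm", "arguments": {
  "motion": [
    [[0,0,0],[0,0,0],0.1],
    [[0,0,0],[0,0,0],0.1],
    [[0,0,0],[0,0,0],0.1],
    [[0,0,0],[0,0,0],0.1],
    [[0,0,0],[0,0,0],0.1]
  ]
}}

```text
time_s: 26.65
tcp_pos: [0.4847, -0.227, 0.2758]
orientation: [2.399, 1.664, 0.218]
force: [2.5, -4.1, -3.4]
gripper_width: 0.0166
```

```bash
python3 - <<'E'
from hood import *
np.set_printoptions(precision=4,suppress=True)
a,e,R0=ang(); s=bot.state(); print('angle',a,'err k,lat,z',e,s['tcp_pos'],'F',s['force'],s['force']@K,s['gripper_width'],s['time_s'],s['qvel'])
im=bot.capture('scene');cv2.imwrite('pics/scene21.png',im);cv2.imwrite('pics/s21c.png',cv2.resize(im[70:180,180:310],None,fx=5,fy=5,interpolation=2))
cv2.imwrite('pics/side21.png',bot.capture('side'))
B=np.array([.4166,-.2022,0]); H=B+K*.303+Z*.086; L=np.cross(Z,K); S=cam('scene')
for a in (.48,.52,.56,.6):
    f=H-K*(.258*np.cos(a)-.093*np.sin(a))+Z*(.258*np.sin(a)+.093*np.cos(a)); print(a,proj(S,[f+.14*L,f-.14*L]).ravel()+[1.4,.3,1,.4])
E
```

```text
angle 0.5500807291248626 err k,lat,z [-0.0036  0.0002  0.0032] [ 0.4847 -0.227   0.2758] F [ 2.4706 -4.0566 -3.4416] 3.73245334654346 0.01661499548695599 26.65 [ 0.0001 -0.0006  0.002   0.0003 -0.0002  0.0003]
0.48 [261.9935 149.1396 216.8157  90.7536]
0.52 [258.7783 148.4939 213.6335  89.7394]
0.56 [255.4286 147.9721 210.3396  88.8381]
0.6 [251.9481 147.5786 206.9385  88.0543]
```

View pics/s21c.png

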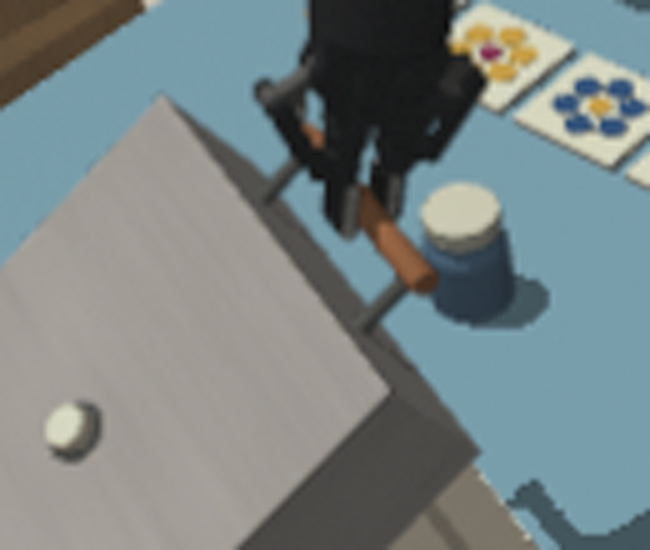

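View pics/side21.png

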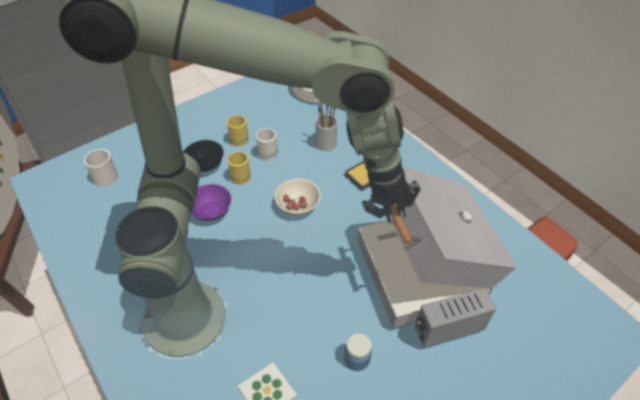

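View pics/scene21.png

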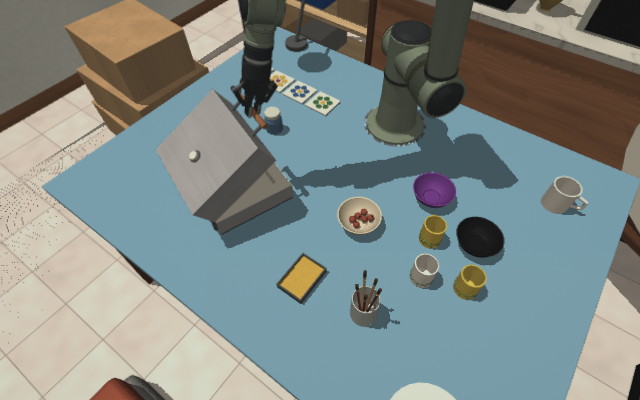

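Camera corners give about 0.54 and the tool position 0.55, both inside the band, and everything is still. I hand in.

```bash
python3 - <<'E'
from workcell import bot
print(bot.hand_in()); s=bot.state(); print(s['time_s'],s['tcp_pos'],s['force'],s['gripper_width'])
E
```

```text
the job is handed in; nothing more can be done
None
the job is handed in; nothing more can be done
```

The job was handed in at about 26.8 s with every step done; no verdict was reported.

- **Beads and cup:** I gripped the white cup from the side, poured all six beads into the cream bowl, and stood the empty cup back at its starting place. I counted six beads in the bowl in the camera pictures. The cup's floor looked empty and it was let go.
- **Hood:** I lifted the hood by its bar to about 0.70 rad, then eased it back and kept holding it at about 0.54–0.55 rad.
- **Last checks:**
  - The arm was still, with the grip closed on the bar at 16.6 mm.
  - The cup and bowl were upright on the bench.
  - The tin, pan and jar looked unmoved.
- **Disagreements:**
  - The hood angle from the tool position and from the camera differed by about 0.01–0.02 rad: 0.70 against 0.69 at the top, 0.55 against 0.54 at the end. Both are well inside the limits.
  - The side camera placed things 6–15 mm away from where the scene camera did. The wrist camera agreed with the scene camera where I compared them, so I relied on those two.
  - While lifting I pushed the bar toward the hinge with about 12 N at one point, then eased it off. About 6 N on the tool remained at the end.
  - I could not clearly tell the springs taking over from the force reading, so "past balance" rests on the measured angle.

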